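# Third hand at the sprung stop

## Task

Take the yellow-handled scraper block and with it sweep all four metal chips off the fixture's plate into its blue trough, keeping the gripper's fingers off the sharp chips, then stand the scraper back upright on the bench, clear of the fixture. Next lay the flanged housing flat on the plate and push it forward, a long side of its flange square against the middle of the orange sprung stop, until the pointer is well inside the green band (never in the red). Finish while still holding and pressing it there, steady and flat, so that I can bolt it down; leave the other things on the bench where they are.

Things in the scene. Friction and masses are not known exactly. Their poses are not given: they have to be found in the camera images.
- fixture: Fixed fixture, any position and yaw. Origin: centre of the steel plate's underside on the bench, z up. Plate 200 x 200 mm, no rims, top at z = 25 mm; chips lie within x -70 to 15, y -50 to 65 mm. +x points to the stop (away from the robot), +y to the blue trough beside the plate. Grey stop housing: x 70 to 100 mm, all across y, top at z = 67 mm.
- trough (a point): Middle of the floor of the fixture's open blue chip trough: at fixture x 0, y 134, z 8 mm; axes as the fixture's. Inside 192 mm (x) by 68 mm (y), from the plate's edge at fixture y = 100 mm to the outer wall at 168 mm; outer wall top at z = 30 mm, end walls at 24 mm, below the plate's top.
- stop (a joint): How far the orange stop is pushed in along the fixture's +x, m: 0 at rest, 0.024 at its end. Spring of 1 N per mm, no preload: its value in mm is the pressing force in N. Its black pointer slides over the scale on the housing's top: white 0 to 8 mm, green 8 to 16 mm, white 16 to 20 mm, red beyond 20 mm.
- stop_face (a point): Centre of the orange stop's front face (80 mm wide in y, 20 mm high), which looks to the fixture's -x; axes as the fixture's; it moves with the stop. At rest at fixture x 30, y 0, z 37 mm. The stop is 12 mm thick; its black pointer arm rises at y = 0 to 40 mm above this point and runs back over the housing.
- housing: Flanged metal housing to be held, about 0.45 kg, loose on the bench left or right of the fixture. Origin: centre of its underside, z up. Flange 70 mm (x) by 100 mm (y) by 15 mm thick, four dark holes; on its middle a round hub, 48 mm diameter, z = 15 to 55 mm, to grip. Long flange sides: the faces at x = -35 and 35 mm; either may go against the stop.
- scraper: Scraper block, about 0.22 kg, standing upright on the bench on the other side of the fixture. Origin: centre of its underside, z up. Black blade block 110 mm (x) by 30 mm (y) by 25 mm high; on it a yellow grip rib 70 mm (x) by 22 mm (y), z = 25 to 66 mm. It sweeps with its long faces, moved along its y.
- chip0: Loose sharp copper- or brass-coloured metal chip lying on the fixture's plate, an angular piece about 16 x 15 x 8 mm, 10 g. Origin: centre of its underside. Yaw random.
- chip1: Loose sharp copper- or brass-coloured metal chip lying on the fixture's plate, an angular piece about 16 x 15 x 8 mm, 10 g. Origin: centre of its underside. Yaw random.
- chip2: Loose sharp copper- or brass-coloured metal chip lying on the fixture's plate, an angular piece about 16 x 15 x 8 mm, 10 g. Origin: centre of its underside. Yaw random.
- chip3: Loose sharp copper- or brass-coloured metal chip lying on the fixture's plate, an angular piece about 16 x 15 x 8 mm, 10 g. Origin: centre of its underside. Yaw random.
- ring_a: Bystander, not to be disturbed: finished round stainless ring, 80 mm diameter, 48 mm tall. Origin: on its underside.
- ring_b: Bystander, not to be disturbed: finished round stainless ring, 80 mm diameter, 48 mm tall. Origin: on its underside.
- wrench: Bystander, not to be disturbed: open-ended steel wrench lying flat. Origin: under its middle, length along its x.
- bottle: Bystander, not to be disturbed: bottle with blue cap, 56 mm diameter, 150 mm tall. Origin: on its underside.
- cup: Bystander, not to be disturbed: open blue plastic cup, 70 mm diameter, 70 mm tall. Origin: on its underside.
- gauge: Bystander, not to be disturbed: stepped brass plug gauge standing upright, 30 mm diameter, 85 mm tall. Origin: on its underside.
Not all that is in view belongs to the job. Leave any pink look-alike of the scraper alone.

How it is judged:
By the outcome, as a careful person would: the job done as asked, in the order asked, and still so for the second after the job is handed in, while the arm keeps its last pose, push and grip.
It also fails if it takes over 72 s, if anything falls off the work surface, if the arm or the gripper's body presses on something with over 40 N, if the wrist force passes 120 N, or if a joint passes its speed limit or range.

## Robot

A 7-joint arm with a two-finger parallel gripper is mounted at the origin on the work surface. World frame = base frame: x ahead of the robot, y to its left, z up, the work surface at z = 0. Lengths are in m, angles in rad, forces in N, time in s.
With the tool pointing down it reaches from about 0.4 to 0.85 m from the base axis. Payload 4.5 kg.
Tool frame: the origin (TCP) lies on the centre line of the jaws, within the pads' length; the fingertips stand 25 mm ahead of it and the grasp point (between the pads) lies 6 mm ahead of it; z points along the fingers, y is the direction in which the jaws open and shut (so a half turn about z gives the same grasp; the last joint's range is limited). The gripper opens to 88 mm and grips with 3 to 60 N. Pads are 18 mm wide; open, the fingers measure 123 mm over their backs; the gripper's body (75 mm by 187 mm) begins 45 mm behind the grasp point.
Start: joints at [-1.18, 0.689, -0.195, 1.565, 0.157, 0.902, -0.215], TCP at [0.218, 0.586, 0.264] pointing down, gripper open.
Joint ranges: [-3.01, 3.01], [-0.46, 2.08], [-1.47, 1.51], [0.13, 2.56], [-1, 4.14], [0.04, 2.09], [-2.66, 2.66]. Speed limits (rad/s): [2.57, 2.57, 3.14, 3.14, 3.14, 3.14, 3.14].

## Interface

Orientations are given as a unit quaternion [x, y, z, w].
In Python, from plant import r, eyes gives the robot as it stands.
- The arm moves only by the tool servo_tool, never from a script. Its argument "deltas" is a list of rows, each an object of numbers: "dx", "dy", "dz": the shift along the tool's x, y, z in units of 60 mm (1.0 is 60 mm); "ax", "ay", "az": the turn, a rotation vector about the tool's x, y, z in units of 6 degrees (1.0 is 6 degrees); "hand": the finger opening in mm, from 0 to 88.1. A call has 1 to 10 rows; each row is the pose to reach, as a shift and turn from the pose commanded when the call began, along the tool's axes at that moment; what a row does not reach only later rows make up. A row lasts 1/8 s, in which the tool goes at most 62.5 mm and 10.7 degrees, less where a joint would pass 70% of its speed; a pose out of reach is approached as far as the arm can. A call with a gripper value outside its range is refused whole. The fingers move at their own pace and stop on an object; "newtons" is the grip in N (left out, the last holds). Time passes only in rows, so rows that repeat a pose let the fingers close. It gives the time, the measured TCP pose, the force and the opening at its end, in the units of the state.
- r.get_state(): the state, without advancing time (a new reading comes with each control period).
- eyes.snapshot(name): name is "scene" or "top" or "wrist"; returns (picture, depth): 400x640x3 uint8, red, green, blue; 400x640 float32, m along the optical axis (not along the pixel's ray), 0 where there is no reading.
- eyes.camera_model(name): a dict with "fx", "fy", "cx", "cy" (pixels), "pose" (4x4, takes a point from camera to world coordinates). Camera axes: x right, y up, looking along -z (the intrinsics and any distortion apply to the point x, -y, -z); pixel columns grow to the right and rows downward; lengths in m; the calibration is good to about 2 mm. A picture is of the moment at which its call begins: read the wrist's pose just before it. camera_model takes no time and is no camera call; for the wrist camera it gives the pose at the moment of the call.
- r.finish_job(): hands the job in, once; it reports no verdict.
The state is a dict: "clock": time; "q": joint angles; "qd": joint speeds; "joint_torque": joint torques, N m; "tool_pos": TCP position; "eef_rot": TCP orientation; "contact_force": force on the tool from outside, world axes, zero at the start; "moment": the same for the moment, N m; "opening": opening from 0.0 (shut) to 1.0 (fully open).
Only numpy, scipy, OpenCV 4.12 (cv2) and the standard library are available. Lean on these libraries where they do the work, as an engineer would, in place of code of your own. Each camera call takes 0.05 s, during which the arm holds its last target.

## Working session

There is one attempt and no reset: what is moved stays moved. The work goes in short steps, Python scripts to look and compute and a tool call to move; the robot and the scene stay as the last step left them, time stands still between calls to the robot, and variables do not carry over. Pictures are saved under pics/ and viewed, and the job is handed in when it is done.

Besides the shell and the picture viewer there is one more tool, called after "Call:" as name(argument=value, ...) on one line, values as JSON. servo_tool: Moves the arm, as the interface text tells. Its arguments: {"type":"object","properties":{"deltas":{"type":"array","items":{"type":"object","properties":{"dx":{"type":"number"},"dy":{"type":"number"},"dz":{"type":"number"},"ax":{"type":"number"},"ay":{"type":"number"},"az":{"type":"number"},"hand":{"type":"number"}}}},"newtons":{"type":"number"}},"required":["deltas"]}

```bash
ls; mkdir -p pics; cat > h.py <<'E'
import numpy as np, cv2
from plant import r, eyes
def save(n,img): cv2.imwrite('pics/'+n+'.png',cv2.cvtColor(img,cv2.COLOR_RGB2BGR))
E
python3 - <<'E'
from h import *
s=r.get_state(); print(s)
for n in ["scene","top"]:
    m=eyes.camera_model(n); print(n,m)
    p,d=eyes.snapshot(n); save(n+'0',p); np.savez('pics/'+n+'0.npz',p=p,d=d,pose=m['pose'],k=[m['fx'],m['fy'],m['cx'],m['cy']])
    print((d>0).mean())
E
```

```text
pics
{'clock': 0.0, 'q': array([-1.18018807,  0.68999632, -0.19454673,  1.56635533,  0.15731034,
        0.90248025, -0.21510822]), 'qd': array([-5.36449340e-04, -8.09153600e-04, -1.13923619e-04,  7.29615792e-04,
        6.42124482e-05, -7.84529859e-04,  7.85347774e-05]), 'joint_torque': array([ 1.47322221e-04, -5.27576101e+01, -1.26651641e+00, -1.53423876e+01,
       -5.25364035e-02,  6.31947740e-03,  1.59520223e-04]), 'tool_pos': array([0.21812589, 0.58507169, 0.2629001 ]), 'eef_rot': array([ 1.77405418e-01,  9.84137423e-01, -9.16086010e-04, -1.05225411e-04]), 'contact_force': array([-0.02852303,  0.0267046 , -0.15284368]), 'moment': array([0.05070436, 0.00381641, 0.01554053]), 'opening': 1.0014905689525087}
scene {'fx': 367.8711974098287, 'fy': 367.8711974098287, 'cx': 323.42541009345786, 'cy': 197.0623360565011, 'pose': array([[ 0.23188935, -0.74586078,  0.62443497,  1.21460069],
       [ 0.97274115,  0.17873544, -0.14774405, -0.15490323],
       [-0.00141217,  0.64167386,  0.76697632,  0.91071689],
       [ 0.        ,  0.        ,  0.        ,  1.        ]])}
0.99602734375
top {'fx': 468.60256078206004, 'fy': 468.60256078206004, 'cx': 314.6335856191899, 'cy': 189.61897379681398, 'pose': array([[-0.0156841 ,  0.99094427, -0.13335468,  0.31246743],
       [-0.99983655, -0.01434372,  0.01100603,  0.01315897],
       [ 0.00899356,  0.1335055 ,  0.99100726,  1.69415183],
       [ 0.        ,  0.        ,  0.        ,  1.        ]])}
0.99576171875
```

View pics/scene0.png

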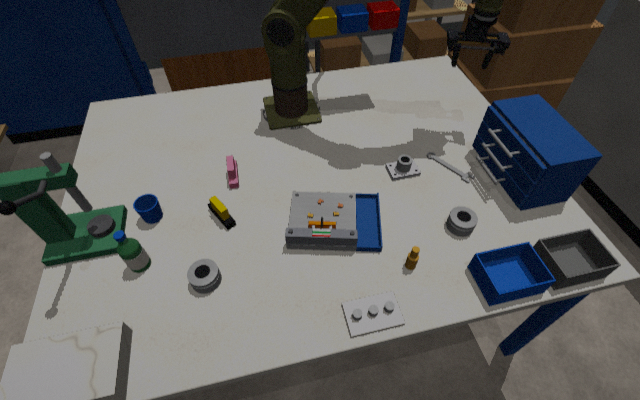

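View pics/top0.png

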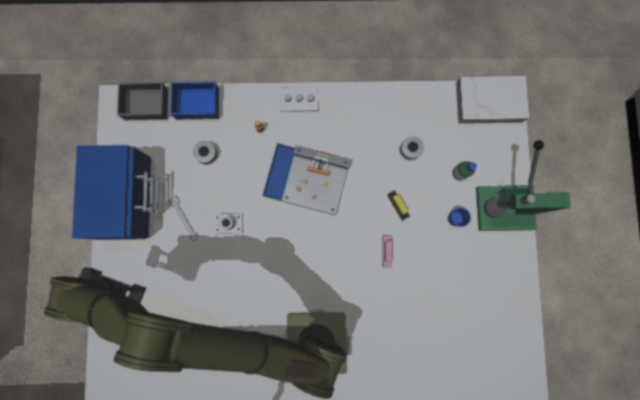

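Top view: the yellow scraper is at (399,205), a pink look-alike at (387,250), the fixture at (308,178) with its trough on the left, and the housing at (229,222). I'll enlarge these to confirm.

```bash
cat >> h.py <<'E'
def load(n):
    z=np.load('pics/'+n+'.npz'); return z['p'],z['d'],z['pose'],z['k']
def ray(u,v,pose,k,z):
    u=np.asarray(u,float);v=np.asarray(v,float)
    c=np.stack([(u-k[2])/k[0],-(v-k[3])/k[1],-np.ones_like(u)],-1)
    w=c@pose[:3,:3].T; o=pose[:3,3]; t=(z-o[2])/w[...,2]
    return o+w*t[...,None]
def proj(P,pose,k):
    c=(np.asarray(P)-pose[:3,3])@pose[:3,:3]
    return np.stack([k[2]+k[0]*c[...,0]/-c[...,2],k[3]-k[1]*c[...,1]/-c[...,2]],-1)
E
python3 - <<'E'
from h import *
p=load('top0')[0]; q=load('scene0')[0]
a=cv2.resize(p[130:240,200:420],None,fx=3.6,fy=3.6,interpolation=cv2.INTER_CUBIC)
save('crop_top',a[:, :800])
b=cv2.resize(q[140:260,200:430],None,fx=3.4,fy=3.4,interpolation=cv2.INTER_CUBIC); save('crop_sc',b)
E
```

```text
(no output)
```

View pics/crop_top.png

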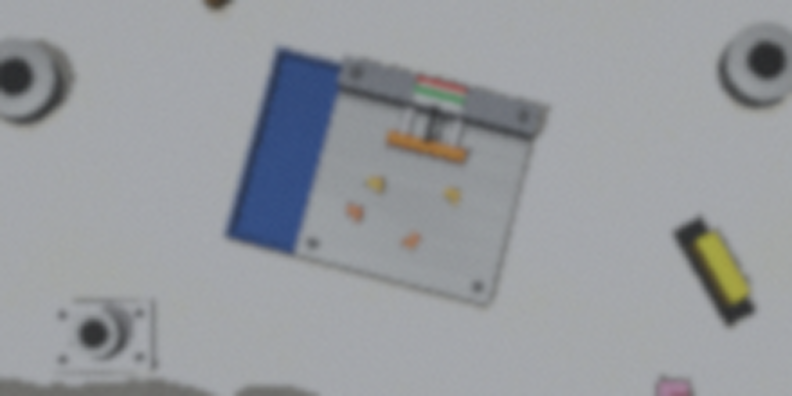

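View pics/crop_sc.png

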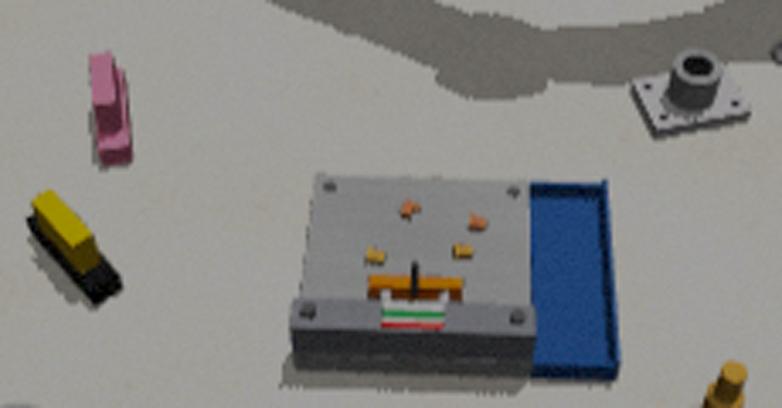

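```bash
cat > m1.py <<'E'
from h import *
for n in ['top0','scene0']:
    p,d,pose,k=load(n)
    hsv=cv2.cvtColor(p,cv2.COLOR_RGB2HSV); H,S,V=[hsv[...,i].astype(int) for i in range(3)]
    def blobs(m,z,name,amin=4):
        nn,l,st,c=cv2.connectedComponentsWithStats(m.astype(np.uint8))
        for i in range(1,nn):
            if st[i,4]>=amin:
                ys,xs=np.where(l==i); P=ray(xs,ys,pose,k,z)
                rc=cv2.minAreaRect((P[:,:2]*1000).astype(np.float32)) 
                print(n,name,c[i].round(1),st[i,4],'rect',np.round(rc[0],1),np.round(rc[1],1),round(rc[2],1),'mean',(P[:,:2].mean(0)*1000).round(1))
    X=ray(*np.meshgrid(np.arange(640),np.arange(400)),pose,k,0.)
    roi=(X[...,0]>.4)&(X[...,0]<.85)&(abs(X[...,1])<.45)
    blobs(roi&(H>20)&(H<35)&(S>150)&(V>90),.066,'yellow')
    blobs(roi&(H>3)&(H<28)&(S>80)&(V>80),.033,'orange')
    blobs(roi&(H>105)&(H<125)&(S>130)&(V>50),.02,'blue',60)
    # depth heights
    u,v=np.meshgrid(np.arange(640),np.arange(400))
    c=np.stack([(u-k[2])/k[0]*d,-(v-k[3])/k[1]*d,-d],-1); W=c@pose[:3,:3].T+pose[:3,3]
    np.save('pics/'+n+'_W.npy',W)
    for nm,px in (('plate',(325,190)),('table',(360,230))):
        if n=='top0': print(nm,W[px[1],px[0]], W[px[1]-3:px[1]+4,px[0]-3:px[0]+4,2].std())
E
python3 m1.py
```

```text
top0 orange [258.3 125.1] 49 rect [776.7 196.4] [33.5 21.1] 25.7 mean [775.8 196. ]
top0 orange [318.1 170.3] 76 rect [606.5 -18.8] [76.  13.3] 75.0 mean [605.9 -18.7]
top0 orange [304.  180.5] 6 rect [569.5  32.3] [7.2 3.6] 89.2 mean [569.5  32.3]
top0 orange [325.2 183.4] 5 rect [557.6 -42.8] [7.2 3.6] 89.2 mean [557.9 -43.5]
top0 orange [298.2 188.4] 5 rect [540.9  54.1] [7.2 3.6] 89.2 mean [541.3  53.4]
top0 orange [314.  196.5] 4 rect [511.2  -2.6] [2.5 7.6] 44.3 mean [511.2  -2.6]
top0 orange [397.  205.3] 18 rect [ 474.1 -298.9] [61.9  3.6] 27.8 mean [ 475.4 -298.2]
top0 blue [202.9 111.8] 154 rect [831.8 400.7] [88.2 22.8] 89.3 mean [832.7 401.2]
top0 blue [279.2 172.1] 827 rect [605.3 121.5] [ 59.2 188.5] 74.1 mean [604.  121.9]
plate [ 0.53497521 -0.04257273  0.02634971] 0.0034230200233228104
table [ 0.3910565  -0.16716715 -0.00077495] 0.003039144922354794
scene0 yellow [218.6 205.1] 107 rect [ 482.1 -300.9] [61.7 19.1] 30.3 mean [ 484.8 -299.3]
scene0 yellow [337.5 213.5] 4 rect [596.5  33. ] [2.9 3.7] 75.2 mean [596.5  33. ]
scene0 yellow [311.5 215.5] 4 rect [586.1 -41.5
[... 377 characters left out ...]
n [541.5  55.8]
scene0 orange [309.8 214.8] 17 rect [556.8 -40.7] [12.2 11.3] 76.5 mean [557.7 -41.4]
scene0 orange [335.7 213.1] 17 rect [569.5  35.9] [11.7 14.6] 0.5 mean [569.5  35.5]
scene0 orange [313.9 222.6] 53 rect [590.2 -35.8] [35.4 14.5] 76.5 mean [588.8 -35.7]
scene0 orange [329. 223.] 51 rect [602.2   6.9] [38.6 17.7] 64.9 mean [600.4   7.2]
scene0 orange [415.6 249.1] 43 rect [742.9 219.6] [19.3 19.6] 44.0 mean [743.1 219.6]
scene0 orange [413.  257.4] 42 rect [764.4 202.4] [28.4 23.3] 51.6 mean [766.3 202.4]
scene0 blue [367.7 221.7] 1197 rect [602.6 126.8] [ 71.9 205.2] 74.4 mean [611.9 123.5]
scene0 blue [490.3 262.7] 456 rect [823.  407.5] [69.8 58.3] 0.1 mean [824.5 407.7]
```

```bash
cat >> h.py <<'E'
from scipy.spatial.transform import Rotation as Ro
def T(s=None):
    s=s or r.get_state(); M=np.eye(4); M[:3,:3]=Ro.from_quat(s['eef_rot']).as_matrix(); M[:3,3]=s['tool_pos']; return M
def down(yaw_y): # tool pointing down, tool y at world angle yaw_y deg
    a=np.radians(yaw_y); y=np.array([np.cos(a),np.sin(a),0]); z=np.array([0,0,-1.]); x=np.cross(y,z)
    return np.stack([x,y,z],1)
def delta(pos,yaw=None,base=None):
    """units of the move tool, from base pose (4x4, default measured now)"""
    B=T() if base is None else base
    d=B[:3,:3].T@(np.asarray(pos)-B[:3,3])/0.06
    a=np.zeros(3) if yaw is None else Ro.from_matrix(B[:3,:3].T@down(yaw)).as_rotvec(degrees=True)/6
    print('d',d.round(3),'a',a.round(3)); return d,a
def yawy(s=None):
    M=T(s); return np.degrees(np.arctan2(M[1,1],M[0,1]))
def shot(n,name='wrist'):
    m=eyes.camera_model(name); p,d=eyes.snapshot(name); save(n,p)
    np.savez('pics/'+n+'.npz',p=p,d=d,pose=m['pose'],k=[m['fx'],m['fy'],m['cx'],m['cy']]); return p,d,m
E
python3 - <<'E'
from h import *
m=eyes.camera_model('wrist'); print(m['fx'],m['fy'],m['cx'],m['cy']); print(np.linalg.inv(T())@m['pose'])
for p in [(.42,.42,.3),(.48,.2,.36),(.48,0,.36)]: delta(p,75)
E
```

```text
320.90628263974133 320.90628263974133 322.0430376023988 198.59228114888
[[-5.06936658e-04  9.50165857e-01  3.11744425e-01  8.14681412e-02]
 [ 9.99999275e-01  8.22104487e-04 -8.79564485e-04 -7.99543570e-04]
 [-1.09201863e-03  3.11743753e-01 -9.50165586e-01 -1.21942589e-01]
 [ 0.00000000e+00  0.00000000e+00  0.00000000e+00  1.00000000e+00]]
d [-4.114 -1.405 -0.614] a [-0.015  0.    -0.907]
d [-6.331 -4.493 -1.609] a [-0.015  0.    -0.907]
d [-7.495 -7.617 -1.604] a [-0.015  0.    -0.907]
```

```bash
python3 - <<'E'
from h import *
delta((.50,0,.30),75)
E
```

```text
d [-7.808 -7.499 -0.604] a [-0.015  0.    -0.907]
```

Call:
servo_tool(deltas=[{"dx":-0.5,"dy":-0.2,"dz":-0.1},{"dx":-1.3,"dy":-0.7,"dz":-0.2},{"dx":-2.1,"dy":-1.3,"dz":-0.3},{"dx":-2.9,"dy":-1.9,"dz":-0.4,"az":-0.3},{"dx":-3.7,"dy":-2.5,"dz":-0.5,"az":-0.5},{"dx":-4.4,"dy":-3.2,"dz":-0.6,"az":-0.9},{"dx":-5.1,"dy":-3.9,"dz":-0.6,"az":-0.9},{"dx":-5.8,"dy":-4.7,"dz":-0.6,"az":-0.9},{"dx":-6.4,"dy":-5.4,"dz":-0.6,"az":-0.9},{"dx":-7.0,"dy":-6.2,"dz":-0.6,"az":-0.9}])

```text
schema error: expected keys dx, dy, dz, ax, ay, az, hand
```

Call:
servo_tool(deltas=[{"dx":-0.5,"dy":-0.2,"dz":-0.1,"ax":0,"ay":0,"az":0,"hand":88},{"dx":-1.3,"dy":-0.7,"dz":-0.2,"ax":0,"ay":0,"az":0,"hand":88},{"dx":-2.1,"dy":-1.3,"dz":-0.3,"ax":0,"ay":0,"az":0,"hand":88},{"dx":-2.9,"dy":-1.9,"dz":-0.4,"ax":0,"ay":0,"az":-0.3,"hand":88},{"dx":-3.7,"dy":-2.5,"dz":-0.5,"ax":0,"ay":0,"az":-0.5,"hand":88},{"dx":-4.4,"dy":-3.2,"dz":-0.6,"ax":0,"ay":0,"az":-0.9,"hand":88},{"dx":-5.1,"dy":-3.9,"dz":-0.6,"ax":0,"ay":0,"az":-0.9,"hand":88},{"dx":-5.8,"dy":-4.7,"dz":-0.6,"ax":0,"ay":0,"az":-0.9,"hand":88},{"dx":-6.4,"dy":-5.4,"dz":-0.6,"ax":0,"ay":0,"az":-0.9,"hand":88},{"dx":-7.0,"dy":-6.2,"dz":-0.6,"ax":0,"ay":0,"az":-0.9,"hand":88}])

```text
clock: 1.35
tool_pos: [0.4824, 0.0887, 0.2996]
eef_rot: [0.131, 0.991, 0.0, 0.0]
contact_force: [1.3, 0.2, 0.9]
opening: 0.998
```

```bash
python3 - <<'E'
from h import *
s=r.get_state(); print(s['tool_pos'],yawy(s),s['clock'],s['qd'].round(2)); delta((.50,0,.30),75)
E
```

```text
[0.48238464 0.0887426  0.29956893] 74.97843903889294 1.35 [ 0.99  0.03 -0.   -0.06  0.01  0.03  0.97]
d [-0.667 -1.352 -0.008] a [ 0.003 -0.    -0.004]
```

Call:
servo_tool(deltas=[{"dx":-0.4,"dy":-0.8,"dz":0,"ax":0,"ay":0,"az":0,"hand":88},{"dx":-0.6,"dy":-1.3,"dz":0,"ax":0,"ay":0,"az":0,"hand":88},{"dx":-0.6,"dy":-1.3,"dz":0,"ax":0,"ay":0,"az":0,"hand":88}])

```text
clock: 1.72
tool_pos: [0.4963, 0.0026, 0.2993]
eef_rot: [0.134, 0.991, -0.001, -0.0]
contact_force: [-0.4, -0.5, -0.2]
opening: 0.995
```

```bash
python3 - <<'E'
from h import *
s=r.get_state(); print(s['tool_pos'],yawy(s),s['clock']); shot('w1')
E
```

```text
[0.49626013 0.00261743 0.29927103] 74.61264680470997 1.725
```

View pics/w1.png

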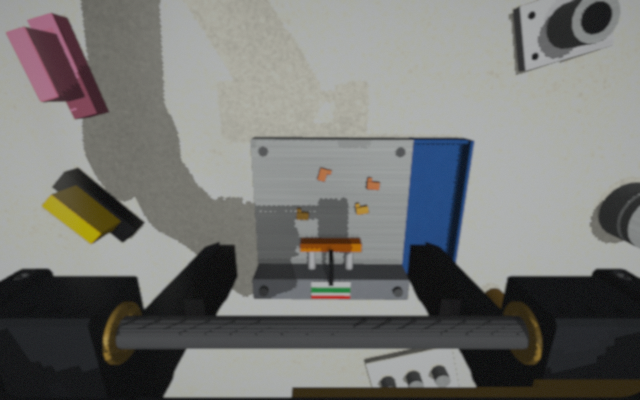

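```bash
python3 - <<'E'
from h import *
p,d,pose,k=load('w1')
hsv=cv2.cvtColor(p,cv2.COLOR_RGB2HSV); H,S,V=[hsv[...,i].astype(int) for i in range(3)]
def blobs(m,z,name,amin=20):
    nn,l,st,c=cv2.connectedComponentsWithStats(m.astype(np.uint8))
    for i in range(1,nn):
        if st[i,4]>=amin:
            ys,xs=np.where(l==i); P=ray(xs,ys,pose,k,z)
            rc=cv2.minAreaRect((P[:,:2]*1000).astype(np.float32)); print(name,c[i].round(1),st[i,4],'rect',np.round(rc[0],1),np.round(rc[1],1),round(rc[2],1),'mean',(P[:,:2].mean(0)*1000).round(1))
blobs((H>3)&(H<28)&(S>100)&(V>50),.03,'or')
blobs((H>20)&(H<35)&(S>150)&(V>90),.066,'ye')
blobs((H>105)&(H<125)&(S>130)&(V>40),.02,'bl')
save('w1c',cv2.resize(p[125:310,235:485],None,fx=3.2,fy=3.2,interpolation=cv2.INTER_CUBIC))
save('w1d',cv2.resize(p[150:260,30:160],None,fx=5,fy=5,interpolation=cv2.INTER_CUBIC))
E
```

```text
or [323.  173.8] 103 rect [511.2  -0. ] [13.5 15.4] 56.4 mean [509.9  -0.6]
or [372.  184.3] 103 rect [538.8  56.5] [15.4 13.4] 67.2 mean [539.5  55.5]
or [ 80.9 211.9] 2172 rect [ 476.8 -318.2] [83.  57.7] 28.3 mean [ 475.5 -317.8]
or [360.8 209. ] 104 rect [566.7  35. ] [15.2 15.5] 86.8 mean [568.1  34.1]
or [301.7 214.4] 97 rect [554.1 -40.5] [14.4 15.2] 73.2 mean [554.9 -41.9]
or [330.3 244.6] 843 rect [607.6 -17. ] [82.6 20.8] 74.6 mean [606.9 -17.1]
or [496.  296.4] 169 rect [748.6 191.2] [32.5 15.9] 30.1 mean [748.3 189.4]
or [114.5 330.8] 882 rect [ 663.3 -360.8] [ 40.1 122.7] 52.5 mean [ 658.7 -362.7]
or [534.5 338.2] 493 rect [830.9 234.6] [ 28.5 111.2] 86.4 mean [837.9 237.4]
or [454.2 390.7] 2302 rect [900.8  98.3] [491.2  29.4] 74.9 mean [908.  106.8]
or [608.4 387.6] 83 rect [967.2 345.2] [24.3 28.5] 81.3 mean [966.6 344.2]
ye [ 72.3 219. ] 978 rect [ 475.6 -300.2] [68.5 22.8] 28.2 mean [ 475.6 -300.7]
ye [363.7 208.7] 23 rect [555.1  36.2] [5.9 5. ] 77.0 mean [554.8  36.5]
ye [109.1 324.8] 82 rect [ 624.3 -328.8] [ 7.1 37.6] 50.5 mean [ 625.3 -329.2]
ye [537.5 353.1] 61 rect [824.4 220.4] [ 7.7 29.6] 80.3 mean [825.6 220. ]
ye [107.  355.3] 43 rect [ 671.3 -356. ] [ 8.  15.7] 74.2 mean [ 670.9 -355.8]
bl [435.7 194.1] 5961 rect [600.4 128.9] [ 72.4 189.5] 74.3 mean [579.2 133.3]
```

View pics/w1c.png

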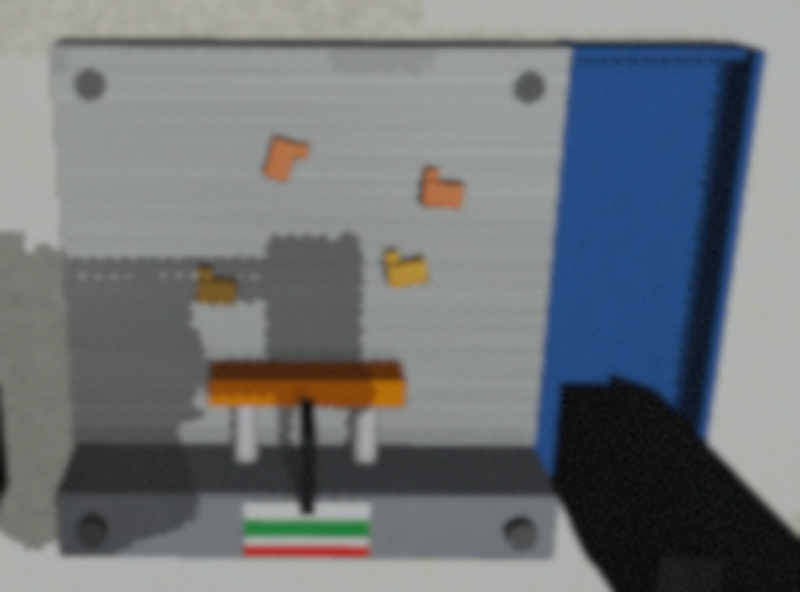

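View pics/w1d.png

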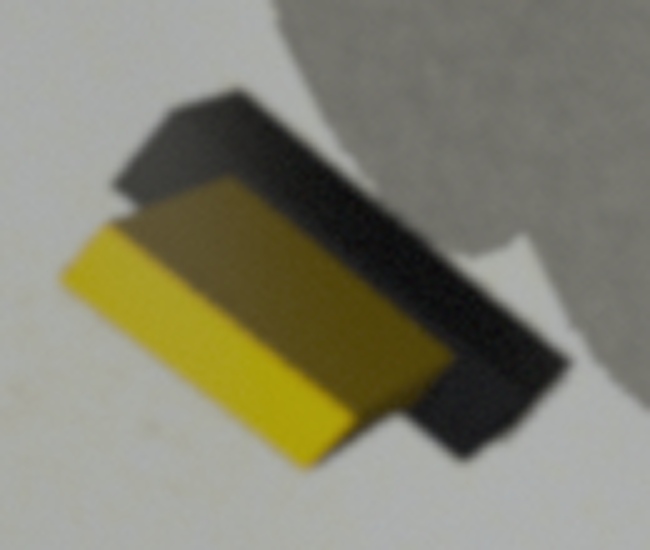

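```bash
python3 - <<'E'
from h import *
p,d,pose,k=load('w1')
def P(x,y,z): return ray(235+(x+.5)/3.2-.5,125+(y+.5)/3.2-.5,pose,k,z)
A=P(57,46,.025);B=P(572,46,.025);print('near corners',A,B,np.linalg.norm(A-B))
yv=(B-A)[:2];yaw=np.degrees(np.arctan2(yv[1],yv[0]))-90;print('yaw edge',yaw)
E_=P(62,492,.067);F=P(555,492,.067);G=P(62,556,.067);I=P(553,557,.067)
print('housing top front',E_,F,np.degrees(np.arctan2(*(F-E_)[1::-1]))-90,np.linalg.norm(F-E_)); print('back',G,I,np.degrees(np.arctan2(*(I-G)[1::-1]))-90)
S1=P(208,405,.047);S2=P(404,405,.047);S3=P(210,379,.047);S4=P(402,379,.047)
print('stop top',S1,S2,S3,S4)
yaw=-15.2
R=np.array([[np.cos(np.radians(yaw)),-np.sin(np.radians(yaw))],[np.sin(np.radians(yaw)),np.cos(np.radians(yaw))]])
for nm,m,f in [('plate near',(A+B)/2,(-100,0)),('hf',(E_+F)/2,(70,0)),('hb',(G+I)/2,(100,0)),('stop',(S1+S2+S3+S4)/4,(36,0))]:
    print(nm,m[:2]-R@np.array(f)/1000)
E
```

```text
near corners [ 0.4459646  -0.07273367  0.025     ] [0.49835084 0.1173149  0.025     ] 0.1971364449960885
yaw edge -15.410688204488977
housing top front [ 0.60892495 -0.1184639   0.067     ] [0.66065922 0.06938054 0.067     ] -15.398096800947485 0.1948383131276618
back [ 0.63697746 -0.12822628  0.067     ] [0.69013264 0.0630214  0.067     ] -15.532684478400029
stop top [ 0.59720785 -0.05612703  0.047     ] [0.6183034  0.02045547 0.047     ] [ 0.58628998 -0.05202167  0.047     ] [0.60677655 0.02234605 0.047     ]
plate near [ 0.56865937 -0.0039283 ]
hf [ 0.56724093 -0.00618844]
hb [ 0.5670534  -0.00638353]
stop [ 0.56740385 -0.00689799]
```

```bash
python3 - <<'E'
from h import *
s=r.get_state(); print(s['tool_pos'])
delta((.4756,-.300,.17),118.2)
E
```

```text
[0.49620785 0.00516532 0.29943971]
d [-1.001 -4.999  2.156] a [ 3.000e-03 -6.000e-03 -7.229e+00]
```

Call:
servo_tool(deltas=[{"dx":-0.1,"dy":-0.6,"dz":0.2,"ax":0,"ay":0,"az":-1,"hand":60},{"dx":-0.3,"dy":-1.4,"dz":0.6,"ax":0,"ay":0,"az":-2.2,"hand":50},{"dx":-0.5,"dy":-2.3,"dz":1.0,"ax":0,"ay":0,"az":-3.5,"hand":50},{"dx":-0.7,"dy":-3.2,"dz":1.4,"ax":0,"ay":0,"az":-5,"hand":50},{"dx":-0.85,"dy":-4.1,"dz":1.8,"ax":0,"ay":0,"az":-6.2,"hand":50},{"dx":-0.95,"dy":-4.7,"dz":2.0,"ax":0,"ay":0,"az":-7.2,"hand":50},{"dx":-1.0,"dy":-5.0,"dz":2.15,"ax":0,"ay":0,"az":-7.23,"hand":50},{"dx":-1.0,"dy":-5.0,"dz":2.15,"ax":0,"ay":0,"az":-7.23,"hand":50},{"dx":-1.0,"dy":-5.0,"dz":2.15,"ax":0,"ay":0,"az":-7.23,"hand":50}])

```text
clock: 2.9
tool_pos: [0.4779, -0.2968, 0.1714]
eef_rot: [-0.246, 0.969, 0.0, 0.001]
contact_force: [0.7, 0.4, 0.0]
opening: 0.57
```

```bash
python3 - <<'E'
from h import *
s=r.get_state(); print(s['tool_pos'],yawy(s),s['clock']); shot('w2')
p,d,pose,k=load('w2')
hsv=cv2.cvtColor(p,cv2.COLOR_RGB2HSV); H,S,V=[hsv[...,i].astype(int) for i in range(3)]
m=(H>20)&(H<35)&(S>150)
for vt in (60,90,130):
    nn,l,st,c=cv2.connectedComponentsWithStats((m&(V>vt)).astype(np.uint8)); i=1+np.argmax(st[1:,4])
    ys,xs=np.where(l==i); P=ray(xs,ys,pose,k,.066); rc=cv2.minAreaRect((P[:,:2]*1000).astype(np.float32)); print(vt,c[i],st[i,4],rc)
E
```

```text
[ 0.47788069 -0.29679057  0.17138462] 118.49812137685656 2.9
60 [316.21571429 194.15357143] 2800 ((472.51251220703125, -304.45709228515625), (74.21273040771484, 22.571163177490234), 28.318593978881836)
90 [315.97723577 197.35934959] 2460 ((475.1725769042969, -303.3717041015625), (68.4686508178711, 21.838932037353516), 28.45441436767578)
130 [316.02016807 165.83361345] 595 ((452.16864013671875, -315.8298645019531), (14.707003593444824, 20.368532180786133), 28.45418357849121)
```

View pics/w2.png

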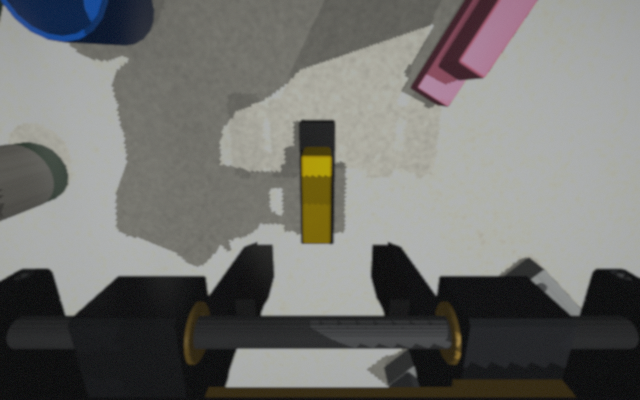

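```bash
python3 - <<'E'
from h import *
s=r.get_state(); print(s['tool_pos'],yawy(s))
delta((.475,-.302,.055),118.4)
E
```

```text
[ 0.47785866 -0.29696378  0.17151424] 118.51757679491394
d [ 0.085 -0.051  1.942] a [0.001 0.017 0.02 ]
```

Call:
servo_tool(deltas=[{"dx":0.08,"dy":-0.05,"dz":0.5,"ax":0,"ay":0,"az":0,"hand":50},{"dx":0.08,"dy":-0.05,"dz":1.1,"ax":0,"ay":0,"az":0,"hand":50},{"dx":0.08,"dy":-0.05,"dz":1.7,"ax":0,"ay":0,"az":0,"hand":50},{"dx":0.08,"dy":-0.05,"dz":1.94,"ax":0,"ay":0,"az":0,"hand":50},{"dx":0.08,"dy":-0.05,"dz":1.94,"ax":0,"ay":0,"az":0,"hand":50},{"dx":0.08,"dy":-0.05,"dz":1.94,"ax":0,"ay":0,"az":0,"hand":10},{"dx":0.08,"dy":-0.05,"dz":1.94,"ax":0,"ay":0,"az":0,"hand":10},{"dx":0.08,"dy":-0.05,"dz":1.94,"ax":0,"ay":0,"az":0,"hand":10},{"dx":0.08,"dy":-0.05,"dz":1.94,"ax":0,"ay":0,"az":0,"hand":10}], newtons=45)

```text
clock: 4.08
tool_pos: [0.4739, -0.3046, 0.055]
eef_rot: [-0.245, 0.97, -0.0, 0.0]
contact_force: [-1.1, 1.4, 5.0]
opening: 0.245
```

```bash
python3 - <<'E'
from h import *
s=r.get_state(); print(s['tool_pos'],yawy(s),s['opening']*88.1, s['contact_force'])
print(T()[:3,:3].round(4)); delta((s['tool_pos'][0],s['tool_pos'][1],.16))
E
```

```text
[ 0.4739349  -0.30461791  0.05499208] 118.32708247794494 21.6046805990223 [-1.13417935  1.40048396  5.01501842]
[[-8.803e-01 -4.745e-01  8.000e-04]
 [-4.745e-01  8.803e-01 -4.000e-04]
 [-5.000e-04 -7.000e-04 -1.000e+00]]
d [-1.00e-03 -1.00e-03 -1.75e+00] a [0. 0. 0.]
```

```bash
cat >> h.py <<'E'
FO=np.array([.568,-.0065]); FY=-15.3
def F(x,y,z):
    a=np.radians(FY); return np.array([FO[0]+np.cos(a)*x/1000-np.sin(a)*y/1000,FO[1]+np.sin(a)*x/1000+np.cos(a)*y/1000,z])
def toF(P):
    a=np.radians(FY); d=np.asarray(P)[...,:2]-FO; return np.stack([np.cos(a)*d[...,0]+np.sin(a)*d[...,1],-np.sin(a)*d[...,0]+np.cos(a)*d[...,1]],-1)*1000
E
python3 - <<'E'
from h import *
print(F(-33,-75,.1)); delta(F(-33,-75,.14),74.7)
E
```

```text
[ 0.51637913 -0.070134    0.1       ]
d [-2.478  3.103 -1.418] a [-5.000e-03  7.000e-03  7.271e+00]
```

Call:
servo_tool(deltas=[{"dx":0,"dy":0,"dz":-0.5,"ax":0,"ay":0,"az":0,"hand":10},{"dx":0,"dy":0.0,"dz":-1.2,"ax":0,"ay":0,"az":0,"hand":10},{"dx":-0.3,"dy":0.3,"dz":-1.7,"ax":0,"ay":0,"az":1,"hand":10},{"dx":-0.8,"dy":0.9,"dz":-1.7,"ax":0,"ay":0,"az":2.3,"hand":10},{"dx":-1.3,"dy":1.6,"dz":-1.7,"ax":0,"ay":0,"az":3.8,"hand":10},{"dx":-1.8,"dy":2.2,"dz":-1.7,"ax":0,"ay":0,"az":5.3,"hand":10},{"dx":-2.2,"dy":2.7,"dz":-1.6,"ax":0,"ay":0,"az":6.6,"hand":10},{"dx":-2.48,"dy":3.1,"dz":-1.45,"ax":0,"ay":0,"az":7.27,"hand":10},{"dx":-2.48,"dy":3.1,"dz":-1.42,"ax":0,"ay":0,"az":7.27,"hand":10},{"dx":-2.48,"dy":3.1,"dz":-1.42,"ax":0,"ay":0,"az":7.27,"hand":10}])

```text
clock: 5.32
tool_pos: [0.5158, -0.0711, 0.1392]
eef_rot: [0.133, 0.991, -0.0, -0.001]
contact_force: [0.5, -0.6, -3.9]
opening: 0.246
```

```bash
python3 - <<'E'
from h import *
s=r.get_state(); print(s['tool_pos'],yawy(s),s['contact_force'],s['opening']*88); print(toF(s['tool_pos'])); shot('w3')
E
```

```text
[ 0.51583887 -0.07109148  0.1391939 ] 74.717532876662 [ 0.51694217 -0.55171131 -3.89704618] 21.658973240344736
[-33.2684514  -76.06610741]
```

View pics/w3.png

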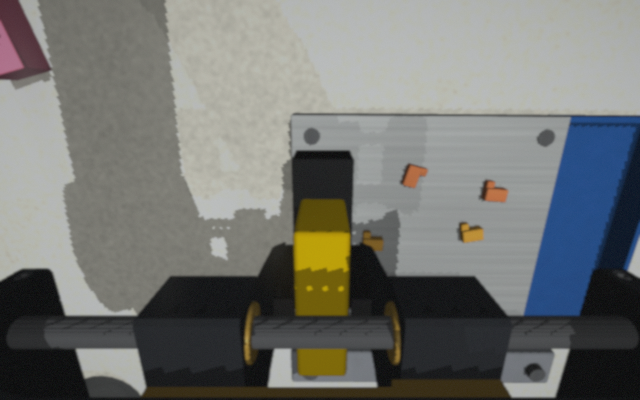

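```bash
python3 - <<'E'
from h import *
p,d,pose,k=load('w3')
for px in [(295,151),(351,151),(295,205),(352,205)]:
    for z in (.084,.109): print(px,z,toF(ray(*px,pose,k,z)))
for px in [(296,228),(349,228)]: print(toF(ray(*px,pose,k,.15)))
print(toF(ray(373,243,pose,k,.03)),toF(ray(414,175,pose,k,.03)),toF(ray(292,114,pose,k,.025)))
delta(F(-33,-75,.0805),74.7)
E
```

```text
(295, 151) 0.084 [-84.46117372 -91.71733557]
(295, 151) 0.109 [-88.72200581 -89.60247137]
(351, 151) 0.084 [-84.45392338 -60.68206236]
(351, 151) 0.109 [-88.71577817 -62.94488455]
(295, 205) 0.084 [-52.76792299 -92.55487185]
(295, 205) 0.109 [-61.49925263 -90.3218688 ]
(352, 205) 0.084 [-52.76009624 -59.21560941]
(352, 205) 0.109 [-61.49252988 -61.68528241]
[-66.66105988 -86.52578186]
[-66.65637155 -66.59984387]
[ -1.93848674 -36.28608471] [-57.40823437  -8.6579277 ] [-100.8796466   -98.14795614]
d [-0.001  0.027  0.981] a [-0.011 -0.005 -0.009]
```

Call:
servo_tool(deltas=[{"dx":0.03,"dy":0.03,"dz":0.3,"ax":0,"ay":0,"az":0,"hand":10},{"dx":0.03,"dy":0.03,"dz":0.7,"ax":0,"ay":0,"az":0,"hand":10},{"dx":0.03,"dy":0.03,"dz":0.95,"ax":0,"ay":0,"az":0,"hand":10},{"dx":0.03,"dy":0.03,"dz":0.98,"ax":0,"ay":0,"az":0,"hand":10},{"dx":0.03,"dy":0.03,"dz":0.98,"ax":0,"ay":0,"az":0,"hand":10}])

```text
clock: 6.0
tool_pos: [0.5153, -0.0683, 0.081]
eef_rot: [0.133, 0.991, 0.0, 0.0]
contact_force: [0.3, -0.3, -2.4]
opening: 0.244
```

```bash
python3 - <<'E'
from h import *
s=r.get_state(); print(s['tool_pos'],yawy(s),s['contact_force'],s['opening']*88); print(toF(s['tool_pos']));delta(F(-35,97,.0805),74.7)
shot('s1','scene'); p=load('s1')[0]; save('s1c',cv2.resize(p[150:270,230:430],None,fx=4,fy=4,interpolation=cv2.INTER_CUBIC))
E
```

```text
[ 0.51532476 -0.06829909  0.08103046] 74.6846195570776 [ 0.25849001 -0.3479234  -2.41463575] 21.453052381573393
[-34.50117954 -73.50835102]
d [0.009 2.842 0.009] a [ 0.001  0.004 -0.003]
```

View pics/s1c.png

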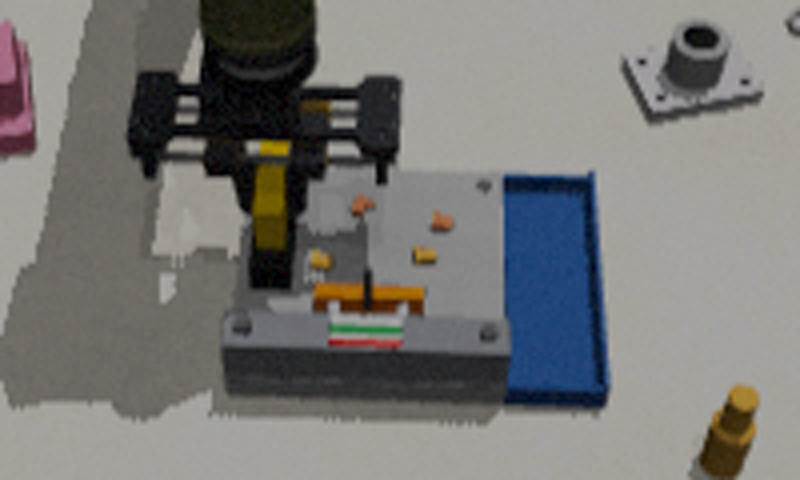

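Call:
servo_tool(deltas=[{"dx":0,"dy":0.12,"dz":0.008,"ax":0,"ay":0,"az":0,"hand":10},{"dx":0,"dy":0.27,"dz":0.008,"ax":0,"ay":0,"az":0,"hand":10},{"dx":0,"dy":0.42,"dz":0.008,"ax":0,"ay":0,"az":0,"hand":10},{"dx":0,"dy":0.57,"dz":0.008,"ax":0,"ay":0,"az":0,"hand":10},{"dx":0,"dy":0.72,"dz":0.008,"ax":0,"ay":0,"az":0,"hand":10},{"dx":0,"dy":0.87,"dz":0.008,"ax":0,"ay":0,"az":0,"hand":10},{"dx":0,"dy":1.02,"dz":0.008,"ax":0,"ay":0,"az":0,"hand":10},{"dx":0,"dy":1.17,"dz":0.008,"ax":0,"ay":0,"az":0,"hand":10},{"dx":0,"dy":1.32,"dz":0.008,"ax":0,"ay":0,"az":0,"hand":10},{"dx":0,"dy":1.47,"dz":0.008,"ax":0,"ay":0,"az":0,"hand":10}])

```text
clock: 7.3
tool_pos: [0.5385, 0.0177, 0.0802]
eef_rot: [0.133, 0.991, 0.0, -0.0]
contact_force: [-0.2, 0.3, -2.5]
opening: 0.249
```

```bash
python3 - <<'E'
from h import *
s=r.get_state(); print(s['tool_pos'],yawy(s),s['contact_force'],s['moment'],s['opening']*88); print(toF(s['tool_pos']));delta(F(-35,97,.0805),74.7)
shot('s2','scene'); p=load('s2')[0]; save('s2c',cv2.resize(p[150:270,230:430],None,fx=4,fy=4,interpolation=cv2.INTER_CUBIC))
E
```

```text
[0.53852656 0.01774484 0.08020788] 74.71542493774406 [-0.1519807   0.25403844 -2.48872395] [ 0.04593734 -0.0032319  -0.01273772] 21.932508802771796
[-34.8263808   15.60829142]
d [ 0.003  1.357 -0.005] a [ 0.001 -0.     0.003]
```

View pics/s2c.png

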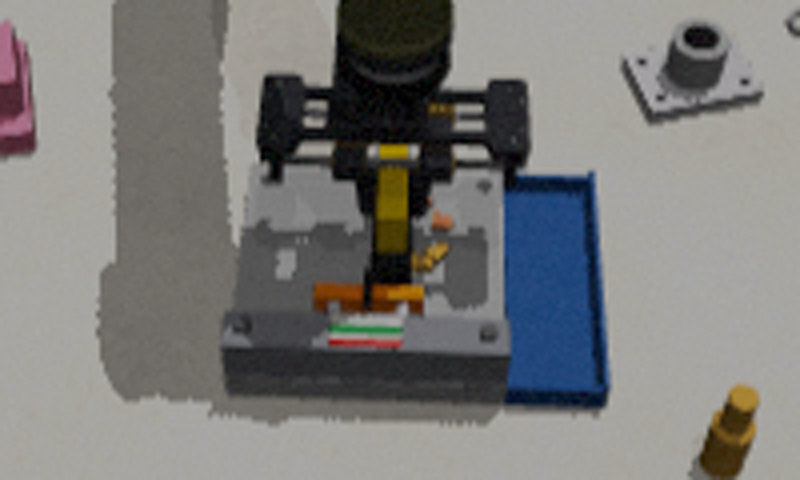

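Call:
servo_tool(deltas=[{"dx":0,"dy":0.12,"dz":0,"ax":0,"ay":0,"az":0,"hand":10},{"dx":0,"dy":0.27,"dz":0,"ax":0,"ay":0,"az":0,"hand":10},{"dx":0,"dy":0.42,"dz":0,"ax":0,"ay":0,"az":0,"hand":10},{"dx":0,"dy":0.57,"dz":0,"ax":0,"ay":0,"az":0,"hand":10},{"dx":0,"dy":0.72,"dz":0,"ax":0,"ay":0,"az":0,"hand":10},{"dx":0,"dy":0.87,"dz":0,"ax":0,"ay":0,"az":0,"hand":10},{"dx":0,"dy":1.02,"dz":0,"ax":0,"ay":0,"az":0,"hand":10},{"dx":0,"dy":1.17,"dz":0,"ax":0,"ay":0,"az":0,"hand":10},{"dx":0,"dy":1.32,"dz":0,"ax":0,"ay":0,"az":0,"hand":10},{"dx":0,"dy":1.4,"dz":0,"ax":0,"ay":0,"az":0,"hand":10}])

```text
clock: 8.6
tool_pos: [0.5608, 0.0992, 0.0803]
eef_rot: [0.133, 0.991, 0.0, 0.0]
contact_force: [0.2, 0.2, -2.2]
opening: 0.248
```

Call:
servo_tool(deltas=[{"dx":0,"dy":0.02,"dz":0,"ax":0,"ay":0,"az":0,"hand":10}])

```text
clock: 8.72
tool_pos: [0.5609, 0.0998, 0.0802]
eef_rot: [0.133, 0.991, 0.0, 0.0]
contact_force: [0.8, 0.0, -3.4]
opening: 0.245
```

```bash
python3 - <<'E'
from h import *
s=r.get_state(); print(s['tool_pos'],yawy(s),s['contact_force'],s['moment'],s['opening']*88); print(toF(s['tool_pos']))
shot('s3','scene'); p=load('s3')[0]; save('s3c',cv2.resize(p[150:270,230:430],None,fx=4,fy=4,interpolation=cv2.INTER_CUBIC))
E
```

```text
[0.56089056 0.09981055 0.08021897] 74.74866200624649 [ 0.79476883  0.04390736 -3.42080607] [ 0.03131937 -0.02077325  0.02328575] 21.532056735743762
[-34.90995363 100.66664203]
```

View pics/s3c.png

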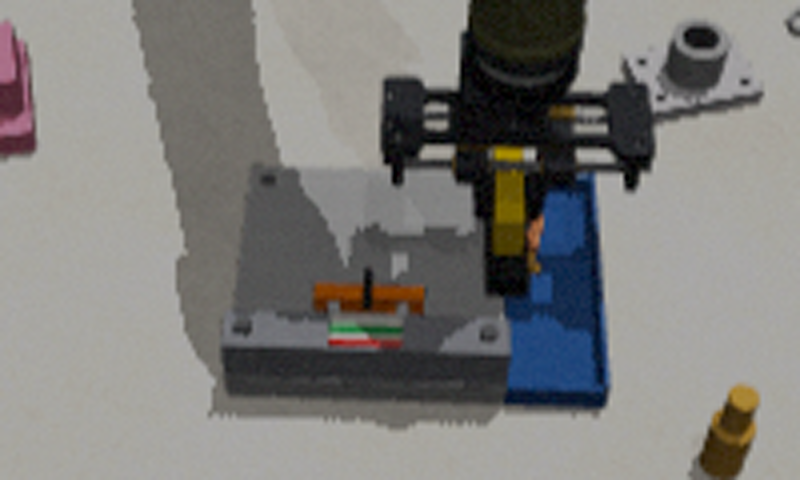

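```bash
python3 - <<'E'
from h import *
delta((.4739,-.3046,.18),118.3)
E
```

```text
d [-0.376 -6.88  -1.663] a [ 1.000e-03 -0.000e+00 -7.262e+00]
```

Call:
servo_tool(deltas=[{"dx":0,"dy":0,"dz":-0.5,"ax":0,"ay":0,"az":0,"hand":10},{"dx":0,"dy":-0.2,"dz":-1.2,"ax":0,"ay":0,"az":0,"hand":10},{"dx":0.1,"dy":-0.7,"dz":-1.66,"ax":0,"ay":0,"az":-0.8,"hand":10},{"dx":0.1,"dy":-1.6,"dz":-1.66,"ax":0,"ay":0,"az":-1.8,"hand":10},{"dx":0,"dy":-2.6,"dz":-1.66,"ax":0,"ay":0,"az":-3,"hand":10},{"dx":-0.1,"dy":-3.6,"dz":-1.66,"ax":0,"ay":0,"az":-4.2,"hand":10},{"dx":-0.2,"dy":-4.6,"dz":-1.66,"ax":0,"ay":0,"az":-5.4,"hand":10},{"dx":-0.3,"dy":-5.6,"dz":-1.66,"ax":0,"ay":0,"az":-6.6,"hand":10},{"dx":-0.38,"dy":-6.5,"dz":-1.66,"ax":0,"ay":0,"az":-7.26,"hand":10},{"dx":-0.38,"dy":-6.88,"dz":-1.66,"ax":0,"ay":0,"az":-7.26,"hand":10}])

```text
clock: 10.02
tool_pos: [0.4713, -0.3102, 0.1793]
eef_rot: [-0.241, 0.971, -0.001, -0.001]
contact_force: [0.7, 0.5, -2.4]
opening: 0.243
```

Call:
servo_tool(deltas=[{"dx":0,"dy":0,"dz":0,"ax":0,"ay":0,"az":0,"hand":10},{"dx":0,"dy":0,"dz":0,"ax":0,"ay":0,"az":0,"hand":10}])

```text
clock: 10.28
tool_pos: [0.4742, -0.3035, 0.1798]
eef_rot: [-0.245, 0.97, 0.001, 0.0]
contact_force: [0.5, 0.4, -2.7]
opening: 0.246
```

```bash
python3 - <<'E'
from h import *
s=r.get_state(); print(s['tool_pos'],yawy(s),s['contact_force'],s['opening']*88);delta((.4739,-.3046,.0555),118.3)
shot('s4','scene'); p=load('s4')[0]; save('s4c',cv2.resize(p[150:270,180:430],None,fx=3.2,fy=3.2,interpolation=cv2.INTER_CUBIC))
E
```

```text
[ 0.47424775 -0.30348186  0.1798107 ] 118.34886445166742 [ 0.46634375  0.42669093 -2.69208883] 21.651085044426374
d [ 0.015 -0.016  2.072] a [0.01  0.006 0.008]
```

View pics/s4c.png

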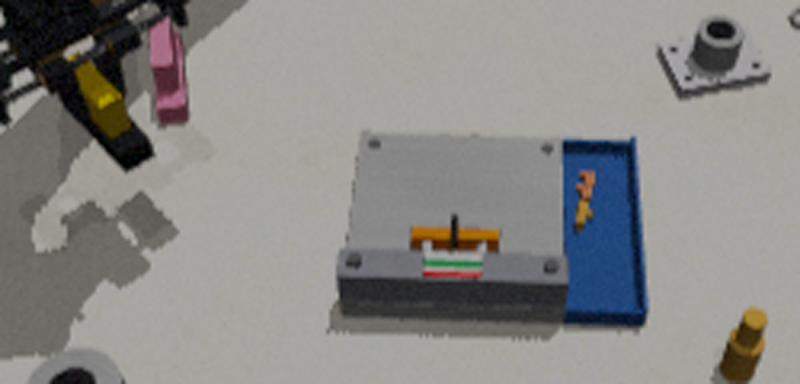

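All four chips lie in the trough at about (585,200) in the crop, and the plate is clear. Next I'll set the scraper down.

Call:
servo_tool(deltas=[{"dx":0.01,"dy":-0.01,"dz":0.5,"ax":0,"ay":0,"az":0,"hand":10},{"dx":0.01,"dy":-0.01,"dz":1.2,"ax":0,"ay":0,"az":0,"hand":10},{"dx":0.01,"dy":-0.01,"dz":1.75,"ax":0,"ay":0,"az":0,"hand":10},{"dx":0.01,"dy":-0.01,"dz":1.95,"ax":0,"ay":0,"az":0,"hand":10},{"dx":0.01,"dy":-0.01,"dz":2.04,"ax":0,"ay":0,"az":0,"hand":10},{"dx":0.01,"dy":-0.01,"dz":2.07,"ax":0,"ay":0,"az":0,"hand":10},{"dx":0.01,"dy":-0.01,"dz":2.07,"ax":0,"ay":0,"az":0,"hand":10},{"dx":0.01,"dy":-0.01,"dz":2.075,"ax":0,"ay":0,"az":0,"hand":10}])

```text
clock: 11.32
tool_pos: [0.4742, -0.306, 0.056]
eef_rot: [-0.244, 0.97, -0.0, 0.001]
contact_force: [-0.2, 0.3, -2.8]
opening: 0.243
```

Call:
servo_tool(deltas=[{"dx":0,"dy":0,"dz":0,"ax":0,"ay":0,"az":0,"hand":28},{"dx":0,"dy":0,"dz":0,"ax":0,"ay":0,"az":0,"hand":40},{"dx":0,"dy":0,"dz":0,"ax":0,"ay":0,"az":0,"hand":50},{"dx":0,"dy":0,"dz":-0.3,"ax":0,"ay":0,"az":0,"hand":50},{"dx":0,"dy":0,"dz":-1.0,"ax":0,"ay":0,"az":0,"hand":60},{"dx":0,"dy":0,"dz":-1.9,"ax":0,"ay":0,"az":0,"hand":70}])

```text
clock: 12.08
tool_pos: [0.4732, -0.3054, 0.1709]
eef_rot: [-0.244, 0.97, 0.001, -0.001]
contact_force: [0.8, -0.2, 0.7]
opening: 0.767
```

```bash
python3 - <<'E'
from h import *
s=r.get_state(); print(s['tool_pos'],yawy(s),s['contact_force'],s['opening']*88)
shot('w4'); shot('s5','scene'); p=load('s5')[0]; 
save('s5c',np.hstack([cv2.resize(load('w4')[0],(400,250)),cv2.resize(p[150:250,180:340],(400,250))]))
# housing from top view & scene view
p,d,pose,k=load('top0'); hsv=cv2.cvtColor(p,cv2.COLOR_RGB2HSV)
save('hc',cv2.resize(p[205:240,208:250],None,fx=16,fy=16,interpolation=cv2.INTER_CUBIC))
E
```

```text
[ 0.47321066 -0.3054025   0.17090873] 118.2980764569253 [ 0.81229483 -0.18626849  0.67727301] 67.48868916649695
```

View pics/s5c.png

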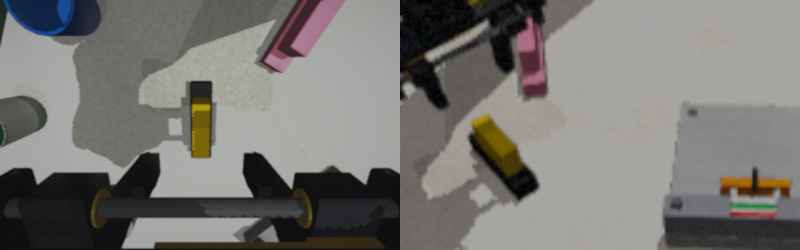

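View pics/hc.png

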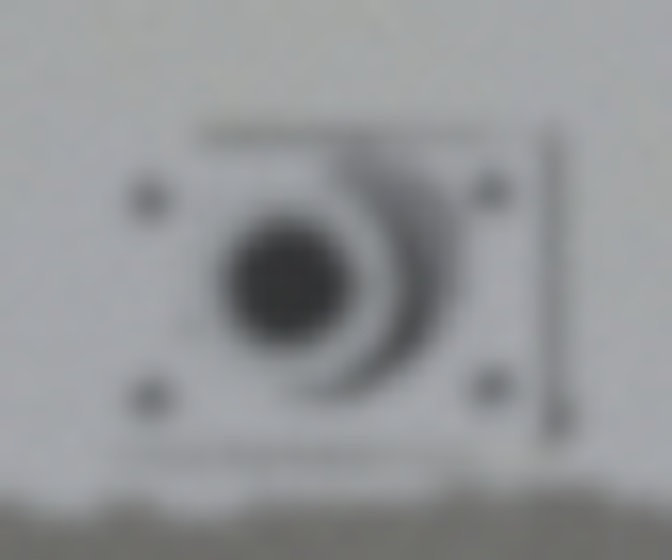

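```bash
python3 - <<'E'
from h import *
p,d,pose,k=load('top0')
f=lambda x,y,z: ray(208+(x+.5)/16-.5,205+(y+.5)/16-.5,pose,k,z)[:2]*1000
c=f(290,283,.055); h=[f(150,198,.015),f(492,190,.015),f(152,397,.015),f(490,386,.015)]
print(c,np.mean(h,0)); v=h[0]-h[1];w=h[2]-h[3]; print([np.degrees(np.arctan2(a[1],a[0])) for a in (v,w)],np.linalg.norm(v),h[0]-h[2])
c=c/1000; delta((c[0]-.03,c[1],.23),89)
E
```

```text
[422.71671585 307.35295729] [423.16274485 307.58507303]
[np.float64(90.48530654132976), np.float64(90.99139418445651)] 76.4174074422352 [44.45328566  0.98303585]
d [-3.616  9.674 -0.969] a [-0.066  0.083  4.877]
```

Call:
servo_tool(deltas=[{"dx":-0.1,"dy":0.4,"dz":-0.3,"ax":0,"ay":0,"az":0,"hand":80},{"dx":-0.5,"dy":1.2,"dz":-0.7,"ax":0,"ay":0,"az":0.5,"hand":80},{"dx":-1.0,"dy":2.0,"dz":-0.97,"ax":0,"ay":0,"az":1.2,"hand":80},{"dx":-1.6,"dy":2.8,"dz":-0.97,"ax":0,"ay":0,"az":1.9,"hand":80},{"dx":-2.1,"dy":3.6,"dz":-0.97,"ax":0,"ay":0,"az":2.6,"hand":80},{"dx":-2.5,"dy":4.5,"dz":-0.97,"ax":0,"ay":0,"az":3.3,"hand":80},{"dx":-2.9,"dy":5.4,"dz":-0.97,"ax":0,"ay":0,"az":4,"hand":80},{"dx":-3.2,"dy":6.3,"dz":-0.97,"ax":0,"ay":0,"az":4.6,"hand":80},{"dx":-3.4,"dy":7.2,"dz":-0.97,"ax":0,"ay":0,"az":4.88,"hand":80},{"dx":-3.5,"dy":8.1,"dz":-0.97,"ax":0,"ay":0,"az":4.88,"hand":80}])

```text
clock: 13.42
tool_pos: [0.4279, 0.2238, 0.2279]
eef_rot: [0.009, 1.0, 0.0, 0.0]
contact_force: [1.0, 1.0, 0.2]
opening: 0.912
```

```bash
python3 - <<'E'
from h import *
s=r.get_state(); print(s['tool_pos'],yawy(s)); delta((.395,.3075,.23),90)
E
```

```text
[0.42789411 0.22383603 0.22793983] 89.01070682683255
d [ 0.572  1.385 -0.034] a [ 0.007  0.008 -0.165]
```

Call:
servo_tool(deltas=[{"dx":0.3,"dy":0.7,"dz":0,"ax":0,"ay":0,"az":0,"hand":80},{"dx":0.57,"dy":1.3,"dz":0,"ax":0,"ay":0,"az":-0.2,"hand":80},{"dx":0.57,"dy":1.35,"dz":0,"ax":0,"ay":0,"az":-0.3,"hand":80},{"dx":0.57,"dy":1.35,"dz":0,"ax":0,"ay":0,"az":-0.3,"hand":80},{"dx":0.57,"dy":1.35,"dz":0,"ax":0,"ay":0,"az":-0.3,"hand":80}])

```text
clock: 14.05
tool_pos: [0.3964, 0.3017, 0.2276]
eef_rot: [-0.006, 1.0, -0.001, 0.0]
contact_force: [0.0, 0.0, 0.3]
opening: 0.906
```

```bash
python3 - <<'E'
from h import *
s=r.get_state(); print(s['tool_pos'],yawy(s)); shot('w5')
E
```

```text
[0.39638666 0.30170468 0.22758003] 90.64316068732839
```

View pics/w5.png

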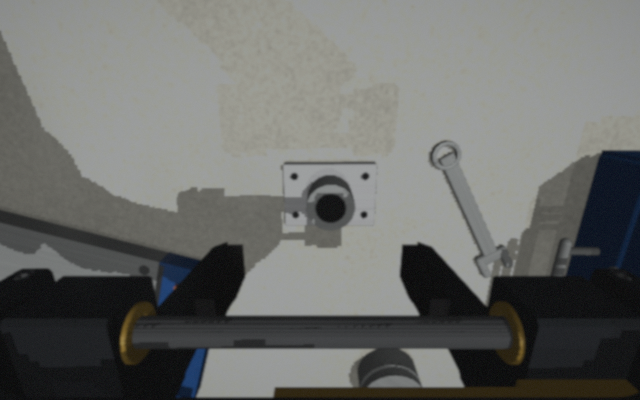

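```bash
python3 - <<'E'
from h import *
p,d,pose,k=load('w5')
g=cv2.cvtColor(p,cv2.COLOR_RGB2GRAY).astype(float)
def cen(x,y,rr,t):
    w=g[y-rr:y+rr+1,x-rr:x+rr+1]; m=np.clip(t-w,0,None); yy,xx=np.mgrid[y-rr:y+rr+1,x-rr:x+rr+1]; return (m*xx).sum()/m.sum(),(m*yy).sum()/m.sum()
h=[np.array(ray(*cen(x,y,5,110),pose,k,.015))[:2]*1000 for x,y in [(294,176),(365,176),(364,214)]]
hub=ray(*cen(330,208,14,45),pose,k,.055)[:2]*1000
print(h,hub,'mid diag',(h[0]+h[2])/2); v=h[1]-h[0]; print(np.degrees(np.arctan2(v[1],v[0])),np.linalg.norm(v)); w=h[1]-h[2];print(w)
c=(hub+(h[0]+h[2])/2)/2000;c=hub/1000 if False else c; print(c)
delta((c[0],c[1],.045),90.7)
E
```

```text
[array([399.41019947, 270.86761007]), array([398.41743201, 347.10335645]), array([442.513368  , 347.86800265])] [420.87537199 309.36357736] mid diag [420.96178373 309.36780636]
90.74608268885213 76.24221018284031
[-44.09593599  -0.7646462 ]
[0.42091858 0.30936569]
d [-0.41   0.124  3.042] a [-0.009  0.001 -0.01 ]
```

Call:
servo_tool(deltas=[{"dx":-0.2,"dy":0.1,"dz":0.5,"ax":0,"ay":0,"az":0,"hand":76},{"dx":-0.4,"dy":0.12,"dz":1.2,"ax":0,"ay":0,"az":0,"hand":72},{"dx":-0.41,"dy":0.12,"dz":1.9,"ax":0,"ay":0,"az":0,"hand":72},{"dx":-0.41,"dy":0.12,"dz":2.5,"ax":0,"ay":0,"az":0,"hand":72},{"dx":-0.41,"dy":0.12,"dz":2.9,"ax":0,"ay":0,"az":0,"hand":72},{"dx":-0.41,"dy":0.12,"dz":3.06,"ax":0,"ay":0,"az":0,"hand":72},{"dx":-0.41,"dy":0.12,"dz":3.06,"ax":0,"ay":0,"az":0,"hand":72},{"dx":-0.41,"dy":0.12,"dz":3.06,"ax":0,"ay":0,"az":0,"hand":55},{"dx":-0.41,"dy":0.12,"dz":3.06,"ax":0,"ay":0,"az":0,"hand":30},{"dx":-0.41,"dy":0.12,"dz":3.06,"ax":0,"ay":0,"az":0,"hand":30}], newtons=55)

```text
clock: 15.35
tool_pos: [0.4205, 0.3103, 0.0447]
eef_rot: [-0.007, 1.0, -0.0, 0.0]
contact_force: [-0.3, -1.6, 5.4]
opening: 0.534
```

Call:
servo_tool(deltas=[{"dx":0,"dy":0,"dz":0,"ax":0,"ay":0,"az":0,"hand":30},{"dx":0,"dy":0,"dz":0,"ax":0,"ay":0,"az":0,"hand":30}])

```text
clock: 15.6
tool_pos: [0.4205, 0.3103, 0.0447]
eef_rot: [-0.007, 1.0, -0.0, 0.0]
contact_force: [-0.9, -1.8, 7.0]
opening: 0.534
```

```bash
python3 - <<'E'
from h import *
s=r.get_state(); print(s['tool_pos'],yawy(s),s['opening']*88.1,s['contact_force']); print(T()[:3,:3].round(4))
delta(F(-35,0,.13),74.7); print(F(-35,0,.1))
E
```

```text
[0.4205344  0.31032849 0.0446649 ] 90.77299649717138 47.066234116036775 [-0.93086039 -1.8290341   7.02232262]
[[-9.999e-01 -1.350e-02  7.000e-04]
 [-1.350e-02  9.999e-01 -7.000e-04]
 [-7.000e-04 -7.000e-04 -1.000e+00]]
d [-1.827 -5.153 -1.417] a [-0.006  0.008  2.679]
[0.53424049 0.00273556 0.1       ]
```

Call:
servo_tool(deltas=[{"dx":0,"dy":0,"dz":-0.4,"ax":0,"ay":0,"az":0,"hand":30},{"dx":0,"dy":0,"dz":-1.0,"ax":0,"ay":0,"az":0,"hand":30},{"dx":-0.2,"dy":-0.5,"dz":-1.42,"ax":0,"ay":0,"az":0.3,"hand":30},{"dx":-0.5,"dy":-1.2,"dz":-1.42,"ax":0,"ay":0,"az":0.7,"hand":30},{"dx":-0.8,"dy":-2.0,"dz":-1.42,"ax":0,"ay":0,"az":1.1,"hand":30},{"dx":-1.1,"dy":-2.9,"dz":-1.42,"ax":0,"ay":0,"az":1.6,"hand":30},{"dx":-1.4,"dy":-3.8,"dz":-1.42,"ax":0,"ay":0,"az":2.1,"hand":30},{"dx":-1.6,"dy":-4.5,"dz":-1.42,"ax":0,"ay":0,"az":2.5,"hand":30},{"dx":-1.83,"dy":-5.0,"dz":-1.42,"ax":0,"ay":0,"az":2.68,"hand":30},{"dx":-1.83,"dy":-5.15,"dz":-1.42,"ax":0,"ay":0,"az":2.68,"hand":30}])

```text
clock: 16.85
tool_pos: [0.5348, 0.0005, 0.1287]
eef_rot: [0.135, 0.991, -0.001, 0.0]
contact_force: [-0.1, 0.7, -5.1]
opening: 0.528
```

Call:
servo_tool(deltas=[{"dx":0,"dy":0,"dz":0,"ax":0,"ay":0,"az":0,"hand":30},{"dx":0,"dy":0,"dz":0,"ax":0,"ay":0,"az":0,"hand":30}])

```text
clock: 17.1
tool_pos: [0.5336, 0.0055, 0.129]
eef_rot: [0.132, 0.991, 0.001, -0.001]
contact_force: [-0.3, 0.0, -6.2]
opening: 0.532
```

```bash
python3 - <<'E'
from h import *
s=r.get_state(); print(s['tool_pos'],yawy(s),s['opening']*88.1,s['contact_force'],toF(s['tool_pos'])); shot('w6')
delta(F(-35,0,.0695),74.7)
E
```

```text
[0.53363837 0.00549176 0.12898345] 74.87336241127173 46.877468120986656 [-0.33786385  0.02112644 -6.1732752 ] [-36.30807116   2.49962833]
d [-0.02  -0.044  0.993] a [ 0.011 -0.009  0.03 ]
```

View pics/w6.png

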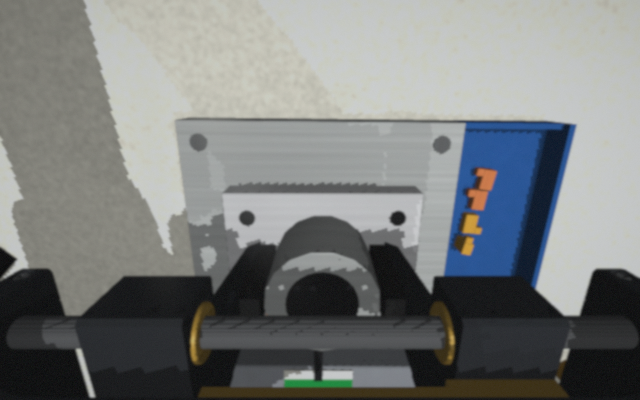

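```bash
python3 - <<'E'
from h import *
p,d,pose,k=load('w6')
g=cv2.GaussianBlur(cv2.cvtColor(p,cv2.COLOR_RGB2GRAY),(3,3),0).astype(float)
def hedge(x0,x1,y0,y1,z,sgn):
    xs=np.arange(x0,x1); col=sgn*np.diff(g[y0:y1,x0:x1],axis=0); ys=y0+np.argmax(col,0)+.5
    P=ray(xs,ys,pose,k,z)[:,:2]; 
    for _ in range(3):
        c=np.polyfit(P[:,1],P[:,0],1); e=abs(P[:,0]-np.polyval(c,P[:,1])); P=P[e<max(2*np.median(e),.0005)]
    f=np.polyfit(P[:,1],P[:,0],1); ang=np.degrees(np.arctan2(1,f[0])); print(ang,len(P),'meanF',toF(P.mean(0)), e.mean()); 
hedge(185,455,112,132,.025,1)   # dark side to plate
hedge(185,455,112,132,.025,-1)
hedge(230,415,180,200,.0843+.015,1)
hedge(230,415,180,200,.0843+.015,-1)
p,d,pose,k=load('w1'); g=cv2.GaussianBlur(cv2.cvtColor(p,cv2.COLOR_RGB2GRAY),(3,3),0).astype(float)
hedge(258,405,132,146,.025,1); hedge(258,400,290,304,.067,1)
p,d,pose,k=load('w3'); g=cv2.GaussianBlur(cv2.cvtColor(p,cv2.COLOR_RGB2GRAY),(3,3),0).astype(float)
hedge(296,560,108,122,.025,1)
E
```

```text
74.325644413439 270 meanF [-99.67939622   0.19920739] 0.00017301470253958755
74.29245950877568 270 meanF [-101.7697722     0.20135177] 0.00018818547368575788
74.71532669483426 185 meanF [-71.24544161   1.77402585] 5.761346218567942e-05
73.73752502440539 140 meanF [-75.67792236   4.48529925] 0.0003262779315511898
74.58934848182838 147 meanF [-99.47717758   0.1184047 ] 1.9258970835334347e-16
73.93632864155248 106 meanF [99.59524277 -6.06027121] 0.000275437612439038
74.37551133071179 262 meanF [-99.46770433  -1.32302788] 0.0001548231966339683
```

Call:
servo_tool(deltas=[{"dx":-0.01,"dy":-0.04,"dz":0.3,"ax":0,"ay":0,"az":0.07,"hand":30},{"dx":-0.01,"dy":-0.04,"dz":0.7,"ax":0,"ay":0,"az":0.07,"hand":30},{"dx":-0.01,"dy":-0.04,"dz":0.9,"ax":0,"ay":0,"az":0.07,"hand":30},{"dx":-0.01,"dy":-0.04,"dz":0.97,"ax":0,"ay":0,"az":0.07,"hand":30},{"dx":-0.01,"dy":-0.04,"dz":1.0,"ax":0,"ay":0,"az":0.07,"hand":30},{"dx":-0.01,"dy":-0.04,"dz":1.0,"ax":0,"ay":0,"az":0.07,"hand":30}])

```text
clock: 17.9
tool_pos: [0.5344, 0.0015, 0.0698]
eef_rot: [0.136, 0.991, 0.0, 0.0]
contact_force: [-1.0, 1.4, -1.5]
opening: 0.534
```

```bash
python3 - <<'E'
from h import *
s=r.get_state(); print(s['tool_pos'],yawy(s),s['opening']*88.1,s['contact_force'],s['moment'],toF(s['tool_pos'])); shot('w7'); shot('s7','scene')
p=load('s7')[0]; save('s7c',np.hstack([cv2.resize(load('w7')[0],(400,250)),cv2.resize(p[170:260,280:424],(400,250))]))
E
```

```text
[0.53436713 0.00152293 0.06982955] 74.3141612242435 47.07737020490576 [-1.02233713  1.35452492 -1.47890451] [ 0.20423834  0.35693549 -0.03100254] [-34.55786869  -1.13623398]
```

View pics/s7c.png

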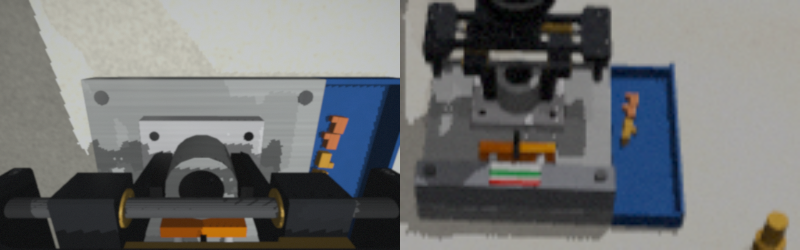

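Call:
servo_tool(deltas=[{"dx":-0.08,"dy":0.01,"dz":0.01,"ax":0,"ay":0,"az":0,"hand":30},{"dx":-0.18,"dy":0.01,"dz":0.02,"ax":0,"ay":0,"az":0,"hand":30},{"dx":-0.28,"dy":0.01,"dz":0.02,"ax":0,"ay":0,"az":0,"hand":30},{"dx":-0.36,"dy":0.01,"dz":0.02,"ax":0,"ay":0,"az":0,"hand":30},{"dx":-0.43,"dy":0.01,"dz":0.02,"ax":0,"ay":0,"az":0,"hand":30},{"dx":-0.49,"dy":0.01,"dz":0.02,"ax":0,"ay":0,"az":0,"hand":30},{"dx":-0.54,"dy":0.01,"dz":0.02,"ax":0,"ay":0,"az":0,"hand":30},{"dx":-0.58,"dy":0.01,"dz":0.02,"ax":0,"ay":0,"az":0,"hand":30},{"dx":-0.6,"dy":0.01,"dz":0.02,"ax":0,"ay":0,"az":0,"hand":30},{"dx":-0.6,"dy":0.01,"dz":0.02,"ax":0,"ay":0,"az":0,"hand":30}])

```text
clock: 19.25
tool_pos: [0.559, -0.006, 0.0696]
eef_rot: [0.135, 0.991, -0.001, -0.009]
contact_force: [-23.6, 5.4, 31.3]
opening: 0.532
```

```bash
cat > chk.py <<'E'
from h import *
import sys
n=sys.argv[1]
s=r.get_state(); print(s['clock'],s['tool_pos'],yawy(s),s['opening']*88.1,s['contact_force'],s['moment'],toF(s['tool_pos'])); 
f=s['contact_force']; a=np.radians(FY); print('force along fixture x',f[0]*np.cos(a)+f[1]*np.sin(a))
shot('w'+n); shot('s'+n,'scene')
p=load('s'+n)[0]; w=load('w'+n)[0]
save('c'+n,np.vstack([cv2.resize(w[150:400,160:480],(768,300))[:, :],cv2.resize(p[190:250,280:400],(768,300),interpolation=cv2.INTER_CUBIC)]))
E
python3 chk.py 8
```

```text
19.25 [ 0.55895105 -0.00598968  0.06959451] 74.47101639695936 46.84742886275027 [-23.6064191    5.39921867  31.33221531] [1.64097821 4.79410699 0.15192521] [-8.86289678 -1.89553979]
force along fixture x -24.194454967789216
```

View pics/c8.png

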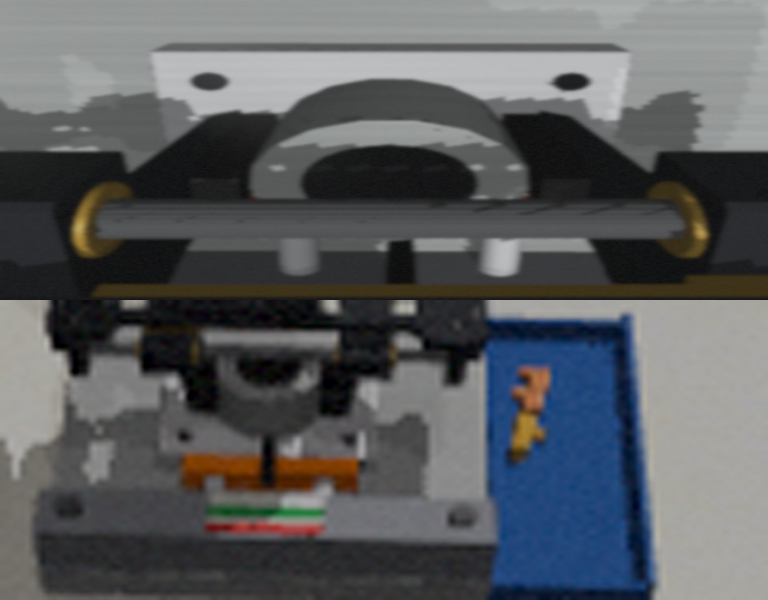

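Call:
servo_tool(deltas=[{"dx":0,"dy":0,"dz":-0.008,"ax":0,"ay":0,"az":0,"hand":30},{"dx":0,"dy":0,"dz":-0.015,"ax":0,"ay":0,"az":0,"hand":30},{"dx":0,"dy":0,"dz":-0.015,"ax":0,"ay":0,"az":0,"hand":30}])

```text
clock: 19.73
tool_pos: [0.564, -0.0073, 0.0697]
eef_rot: [0.136, 0.991, -0.001, -0.005]
contact_force: [-12.1, 2.3, 14.6]
opening: 0.533
```

```bash
python3 chk.py 9
```

```text
19.725 [ 0.56398756 -0.00725798  0.06968854] 74.37441434668087 46.96950056329854 [-12.07174995   2.3105359   14.62348907] [0.84087118 2.50457023 0.06148405] [-3.67021631 -1.78988484]
force along fixture x -12.253584121631377
```

View pics/c9.png

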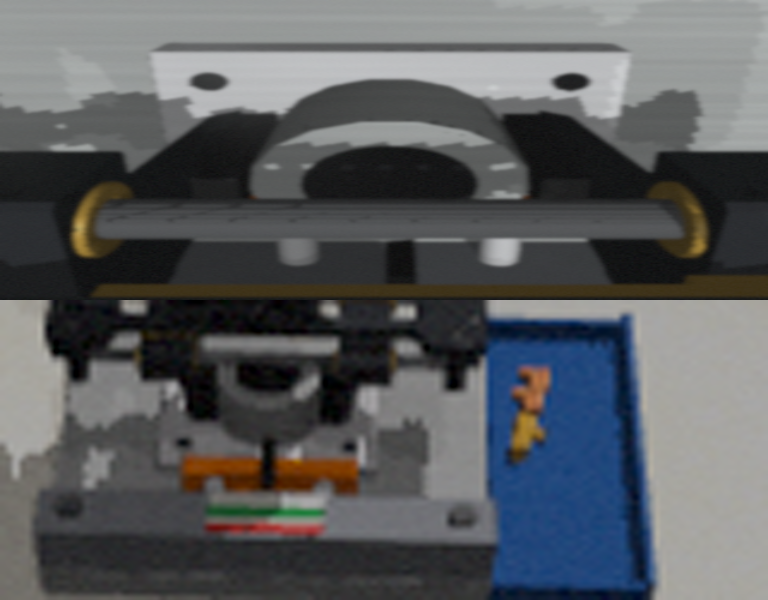

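Call:
servo_tool(deltas=[{"dx":0,"dy":0.02,"dz":-0.008,"ax":0,"ay":0,"az":0,"hand":30},{"dx":-0.02,"dy":0.02,"dz":-0.01,"ax":0,"ay":0,"az":0,"hand":30},{"dx":-0.05,"dy":0.02,"dz":-0.01,"ax":0,"ay":0,"az":0,"hand":30},{"dx":-0.08,"dy":0.02,"dz":-0.01,"ax":0,"ay":0,"az":0,"hand":30},{"dx":-0.1,"dy":0.02,"dz":-0.01,"ax":0,"ay":0,"az":0,"hand":30},{"dx":-0.1,"dy":0.02,"dz":-0.01,"ax":0,"ay":0,"az":0,"hand":30}])

```text
clock: 20.58
tool_pos: [0.568, -0.0082, 0.0697]
eef_rot: [0.136, 0.991, -0.001, -0.007]
contact_force: [-16.4, 2.8, 12.4]
opening: 0.531
```

```bash
python3 chk.py 10
```

```text
20.575 [ 0.56802141 -0.00822648  0.06968898] 74.35882148241707 46.81701023375592 [-16.39155854   2.76096827  12.35201677] [0.83289688 3.00380967 0.02259223] [ 0.47621925 -1.65963661]
force along fixture x -16.53914450542771
```

View pics/c10.png

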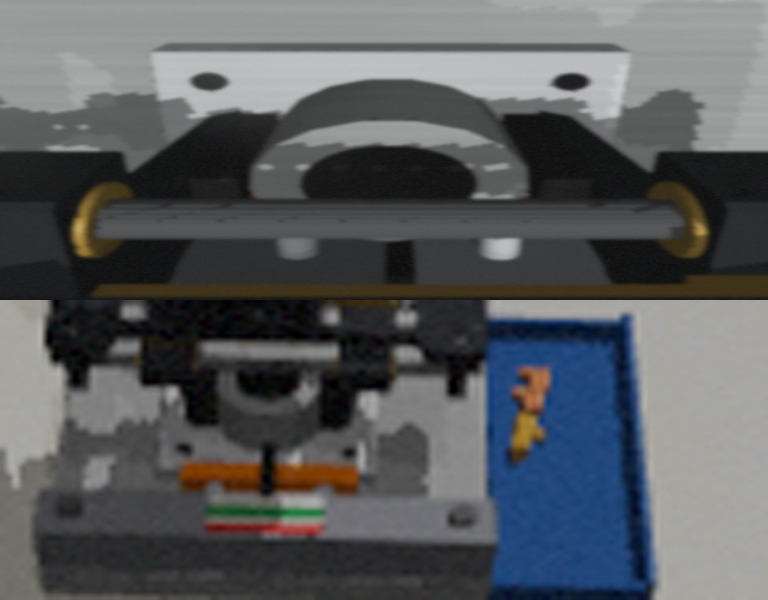

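```bash
python3 - <<'E'
from h import *
M=T(); a=np.radians(-15.6); xf=np.array([np.cos(a),np.sin(a),0])
print('z axis',M[:3,2], 'tilt along fixture x deg',np.degrees(M[:3,2]@xf)); print(Ro.from_matrix(down(yawy()).T@M[:3,:3]).as_rotvec(degrees=True))
for n in ('s9','s10','s7'):
  p,d,pose,k=load(n)
  save('ptr'+n,cv2.resize(p[205:245,300:360],(780,520),interpolation=cv2.INTER_CUBIC))
E
```

```text
z axis [-0.01403011 -0.0010676  -0.999901  ] tilt along fixture x deg -0.7578040421668681
[0.27563782 0.75763362 0.00182244]
```

View pics/ptrs10.png

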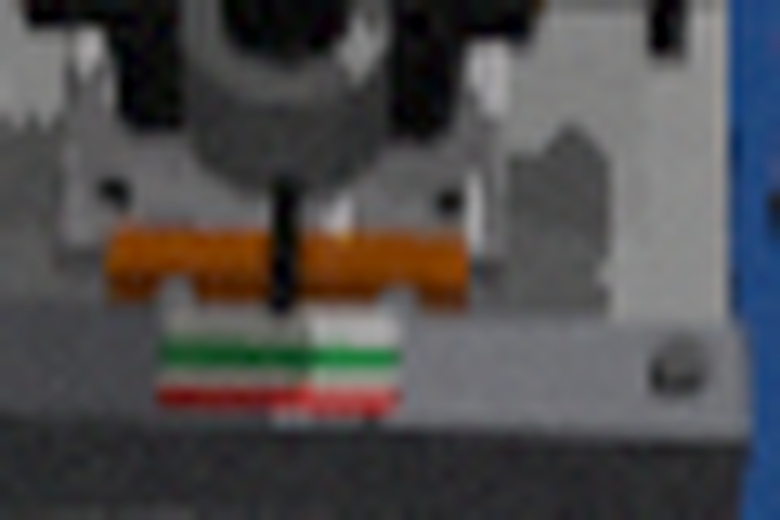

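Call:
servo_tool(deltas=[{"dx":0,"dy":0.01,"dz":0,"ax":-0.02,"ay":-0.06,"az":0,"hand":30},{"dx":-0.01,"dy":0.01,"dz":0,"ax":-0.04,"ay":-0.12,"az":0,"hand":30},{"dx":-0.03,"dy":0.01,"dz":0,"ax":-0.04,"ay":-0.16,"az":0,"hand":30},{"dx":-0.05,"dy":0.01,"dz":0,"ax":-0.04,"ay":-0.16,"az":0,"hand":30},{"dx":-0.05,"dy":0.01,"dz":0,"ax":-0.04,"ay":-0.16,"az":0,"hand":30},{"dx":-0.05,"dy":0.01,"dz":0,"ax":-0.04,"ay":-0.16,"az":0,"hand":30}])

```text
clock: 21.42
tool_pos: [0.5679, -0.0082, 0.0697]
eef_rot: [0.136, 0.991, -0.001, -0.001]
contact_force: [-21.6, 3.8, 20.2]
opening: 0.532
```

```bash
cat >> chk.py <<'E'
M=T(); print('tilt rotvec tool',Ro.from_matrix(down(yawy()).T@M[:3,:3]).as_rotvec(degrees=True))
save('p'+n,cv2.resize(p[200:245,290:370],(800,450),interpolation=cv2.INTER_CUBIC))
E
python3 chk.py 11
```

```text
21.425 [ 0.56789615 -0.00819991  0.06967102] 74.38522382710764 46.8973428705328 [-21.57710007   3.84724997  20.1774357 ] [0.92960826 4.34225312 0.07002137] [ 0.3483937  -1.66706119]
force along fixture x -21.827537527970655
tilt rotvec tool [0.1733191  0.14068631 0.00021279]
```

View pics/p11.png

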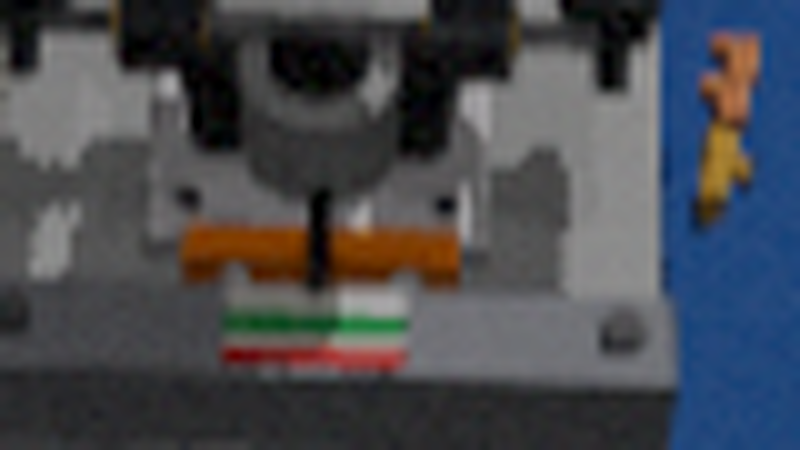

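Call:
servo_tool(deltas=[{"dx":0,"dy":0.01,"dz":-0.005,"ax":0,"ay":0,"az":0,"hand":30},{"dx":0,"dy":0.01,"dz":-0.01,"ax":0,"ay":0,"az":0,"hand":30},{"dx":0,"dy":0.01,"dz":-0.012,"ax":0,"ay":0,"az":0,"hand":30},{"dx":0,"dy":0.01,"dz":-0.012,"ax":0,"ay":0,"az":0,"hand":30}])

```text
clock: 22.02
tool_pos: [0.5692, -0.0085, 0.0697]
eef_rot: [0.136, 0.991, -0.002, -0.0]
contact_force: [-17.2, 2.6, 12.5]
opening: 0.529
```

```bash
python3 chk.py 12
```

```text
22.025 [ 0.56922381 -0.00854401  0.06971499] 74.34491682487267 46.640669424444276 [-17.19929056   2.56041806  12.54052106] [0.68483297 3.53716738 0.0256159 ] [ 1.71979645 -1.6486291 ]
force along fixture x -17.26532862373042
tilt rotvec tool [1.74706936e-01 1.28132626e-02 1.95351874e-05]
```

View pics/p12.png

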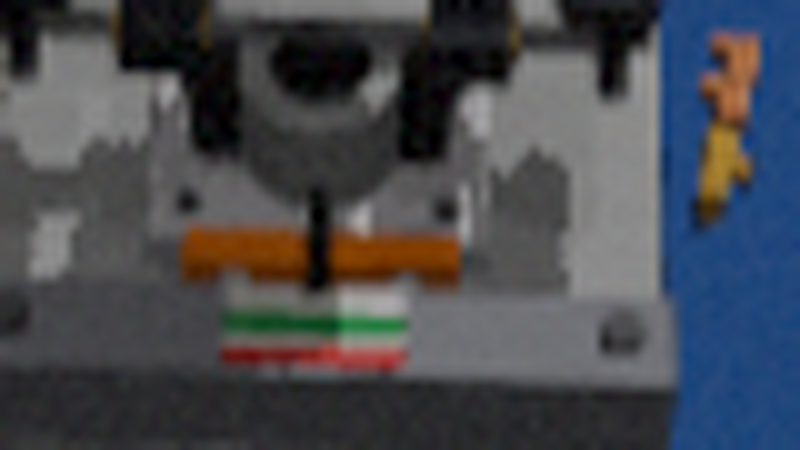

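Call:
servo_tool(deltas=[{"dx":-0.02,"dy":0.015,"dz":-0.005,"ax":0,"ay":0,"az":0,"hand":30},{"dx":-0.04,"dy":0.015,"dz":-0.01,"ax":0,"ay":0,"az":0,"hand":30},{"dx":-0.06,"dy":0.015,"dz":-0.01,"ax":0,"ay":0,"az":0,"hand":30},{"dx":-0.08,"dy":0.015,"dz":-0.01,"ax":0,"ay":0,"az":0,"hand":30},{"dx":-0.08,"dy":0.015,"dz":-0.01,"ax":0,"ay":0,"az":0,"hand":30},{"dx":-0.08,"dy":0.015,"dz":-0.01,"ax":0,"ay":0,"az":0,"hand":30}])

```text
clock: 22.88
tool_pos: [0.5729, -0.0095, 0.0698]
eef_rot: [0.136, 0.991, -0.002, -0.002]
contact_force: [-18.8, 1.5, 8.9]
opening: 0.531
```

```bash
python3 chk.py 13
```

```text
22.875 [ 0.57294141 -0.00952482  0.06978007] 74.32353617159683 46.818219069629244 [-18.75831178   1.48264783   8.85730573] [0.55736544 3.69280997 0.06069705] [ 5.5644438  -1.61370343]
force along fixture x -18.484699586997948
tilt rotvec tool [0.26047833 0.15253134 0.00034672]
```

View pics/p13.png

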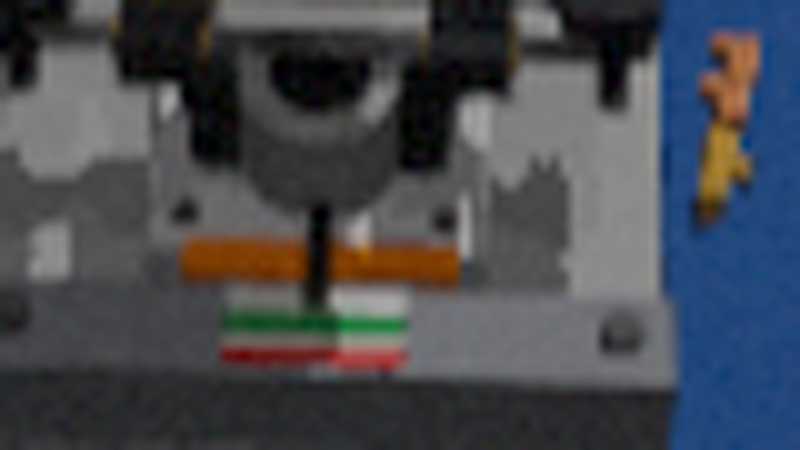

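```bash
python3 - <<'E'
from h import *
def front(n):
    p,d,pose,k=load(n); hsv=cv2.cvtColor(p,cv2.COLOR_RGB2HSV).astype(float)
    sat=hsv[...,1]; out=[]
    for c in list(range(310,319))+list(range(325,334)):
        col=sat[205:235,c]; m=np.argmax(col>110)  # first crossing
        a,b=col[m-1],col[m]; row=205+m-1+(110-a)/(b-a)
        out.append(toF(ray(c,row,pose,k,.047))[0])
    return np.median(out),np.median(out[:9]),np.median(out[9:])
for n in ['scene0','s4','s5','s7','s8','s9','s10','s11','s12','s13']: print(n,front(n))
E
```

```text
scene0 (np.float64(30.514331326732382), np.float64(30.109564305675544), np.float64(30.801629211939073))
s4 (np.float64(30.586011409836438), np.float64(30.173877581368185), np.float64(30.933657403885793))
s5 (np.float64(30.765874113252963), np.float64(30.22342519933243), np.float64(30.93658698350243))
s7 (np.float64(29.56499341492349), np.float64(29.63993592180155), np.float64(29.522494073402445))
s8 (np.float64(30.087818440263835), np.float64(30.075026734962996), np.float64(30.488707118614936))
s9 (np.float64(-15.36278118140742), np.float64(-16.356717674529992), np.float64(-14.36884468828485))
s10 (np.float64(-11.981315922997068), np.float64(-16.891740589726766), np.float64(-7.07089125626737))
s11 (np.float64(-17.652434764254277), np.float64(-22.50956655578195), np.float64(-12.795302972726603))
s12 (np.float64(-14.015312779198943), np.float64(-12.667489788840154), np.float64(-16.332618597153953))
s13 (np.float64(-8.576868085590194), np.float64(-13.767842924094369), np.float64(1.7374324936024486))
```

```bash
cat > fr.py <<'E'
from h import *
import sys
def front(n):
    p,d,pose,k=load(n); sat=cv2.cvtColor(p,cv2.COLOR_RGB2HSV).astype(float)[...,1]; out=[]
    for c in list(range(310,319))+list(range(325,334)):
        r0=226
        while sat[r0,c]>110: r0-=1   # walk up from the orange
        a,b=sat[r0,c],sat[r0+1,c]; row=r0+(110-a)/(b-a); out.append(toF(ray(c,row,pose,k,.047))[0])
    return [round(float(np.median(o)),2) for o in (out,out[:9],out[9:])]
for n in sys.argv[1:]: print(n,front(n))
E
python3 fr.py s7 s8 s9 s10 s11 s12 s13
```

```text
s7 [29.58, 29.64, 29.52]
s8 [nan, nan, 31.81]
s9 [31.77, 31.66, 31.97]
s10 [35.83, 36.0, 35.41]
s11 [35.88, 35.96, 35.5]
s12 [37.23, 36.6, 37.54]
s13 [40.85, 40.49, 41.24]fr.py:8: RuntimeWarning: divide by zero encountered in scalar divide
  a,b=sat[r0,c],sat[r0+1,c]; row=r0+(110-a)/(b-a); out.append(toF(ray(c,row,pose,k,.047))[0])
h.py:10: RuntimeWarning: invalid value encountered in multiply
  return o+w*t[...,None]
```

Call:
servo_tool(deltas=[{"dx":-0.01,"dy":0.005,"dz":0,"ax":-0.02,"ay":-0.01,"az":0,"hand":30},{"dx":-0.025,"dy":0.01,"dz":0,"ax":-0.03,"ay":-0.03,"az":0,"hand":30},{"dx":-0.04,"dy":0.01,"dz":0,"ax":-0.03,"ay":-0.03,"az":0,"hand":30},{"dx":-0.04,"dy":0.01,"dz":0,"ax":-0.03,"ay":-0.03,"az":0,"hand":30},{"dx":-0.04,"dy":0.01,"dz":0,"ax":-0.03,"ay":-0.03,"az":0,"hand":30},{"dx":-0.04,"dy":0.01,"dz":0,"ax":-0.03,"ay":-0.03,"az":0,"hand":30}])

```text
clock: 23.72
tool_pos: [0.573, -0.0096, 0.0697]
eef_rot: [0.136, 0.991, -0.001, -0.002]
contact_force: [-23.2, 1.9, 14.0]
opening: 0.533
```

```bash
python3 chk.py 14; python3 fr.py s14
```

```text
23.725 [ 0.57298086 -0.00958109  0.06972924] 74.33721651674469 46.95301485848344 [-23.2314144    1.88507568  13.99379529] [0.57315156 4.71331586 0.04274434] [ 5.6173439  -1.65757431]
force along fixture x -22.905453775211388
tilt rotvec tool [0.19142958 0.23485358 0.00039233]
s14 [40.89, 40.48, 41.16]
```

View pics/p14.png

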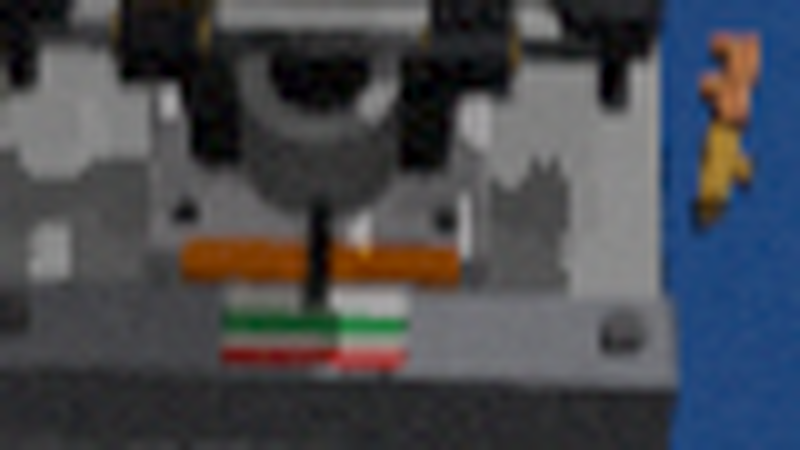

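View pics/s14.png

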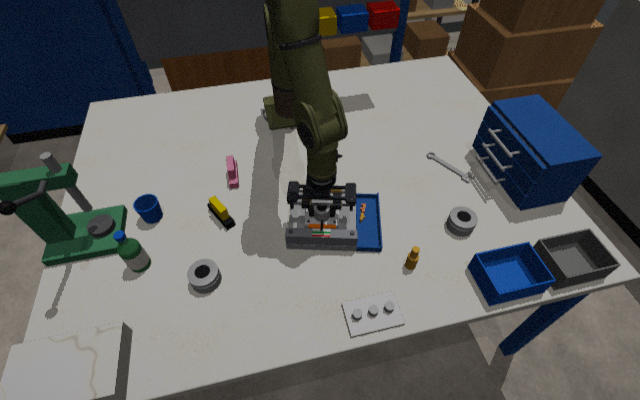

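View pics/w14.png

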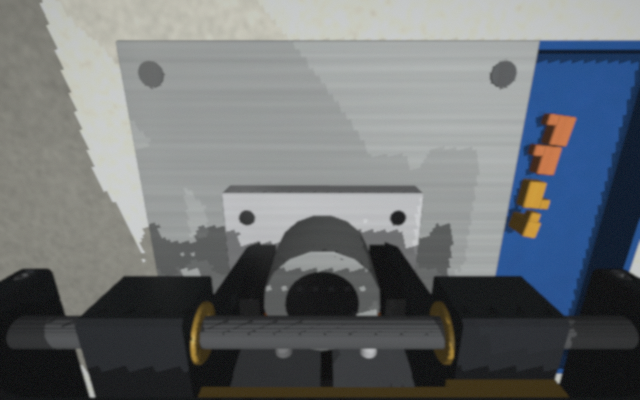

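Call:
servo_tool(deltas=[{"dx":0,"dy":0.005,"dz":-0.003,"ax":0,"ay":-0.02,"az":0,"hand":30},{"dx":0,"dy":0.005,"dz":-0.008,"ax":-0.01,"ay":-0.02,"az":0,"hand":30},{"dx":0,"dy":0.005,"dz":-0.008,"ax":-0.01,"ay":-0.02,"az":0,"hand":30},{"dx":0,"dy":0.005,"dz":-0.008,"ax":-0.01,"ay":-0.02,"az":0,"hand":30},{"dx":0,"dy":0.005,"dz":-0.008,"ax":-0.01,"ay":-0.02,"az":0,"hand":30}])

```text
clock: 24.45
tool_pos: [0.5743, -0.0099, 0.0698]
eef_rot: [0.137, 0.991, -0.001, 0.0]
contact_force: [-19.8, 1.5, 7.5]
opening: 0.532
```

```bash
python3 chk.py 15; python3 fr.py s15
```

```text
24.45 [ 0.57434877 -0.0099421   0.06977758] 74.30416834923808 46.85135178607214 [-19.84268854   1.49613183   7.47696998] [0.19930435 3.99143756 0.02803673] [ 7.03203193 -1.64482943]
force along fixture x -19.534201298053926
tilt rotvec tool [ 1.16840528e-01 -2.28294450e-02 -2.32775030e-05]
s15 [42.52, 42.55, 42.44]
```

View pics/p15.png

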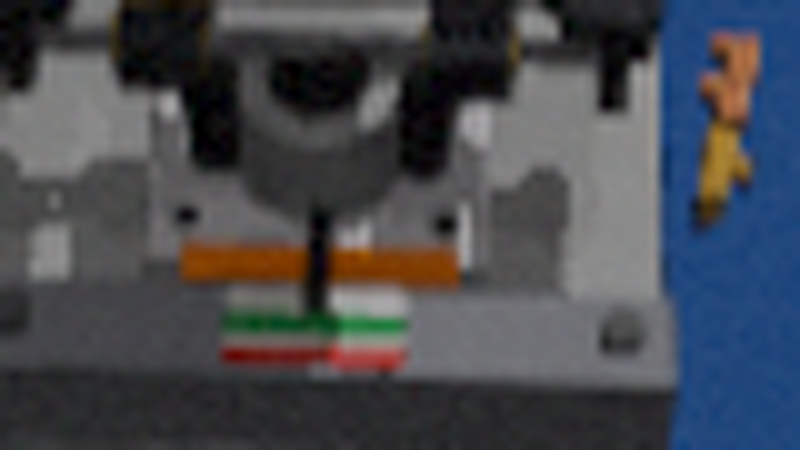

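Call:
servo_tool(deltas=[{"dx":0,"dy":0,"dz":0,"ax":0,"ay":0,"az":0,"hand":30},{"dx":0,"dy":0,"dz":0,"ax":0,"ay":0,"az":0,"hand":30},{"dx":0,"dy":0,"dz":0,"ax":0,"ay":0,"az":0,"hand":30},{"dx":0,"dy":0,"dz":0,"ax":0,"ay":0,"az":0,"hand":30},{"dx":0,"dy":0,"dz":0,"ax":0,"ay":0,"az":0,"hand":30},{"dx":0,"dy":0,"dz":0,"ax":0,"ay":0,"az":0,"hand":30}])

```text
clock: 25.3
tool_pos: [0.5744, -0.0099, 0.0698]
eef_rot: [0.137, 0.991, -0.001, 0.0]
contact_force: [-18.3, 1.5, 7.7]
opening: 0.53
```

```bash
python3 chk.py 16; python3 fr.py s16; python3 -c "
from h import *
print(r.finish_job())"
```

```text
25.3 [ 0.57435628 -0.00993512  0.06978756] 74.304094968949 46.70010072816843 [-18.34785414   1.47997681   7.68381987] [1.45136435e-01 3.99697202e+00 3.83113754e-03] [ 7.03743627 -1.63612318]
force along fixture x -18.088084817575186
tilt rotvec tool [ 1.16913811e-01 -2.33990854e-02 -2.38732874e-05]
s16 [42.48, 42.51, 42.43]
the job is handed in; nothing more can be done
None
```

The job is done and handed in at about 25 s, with the arm still gripping the housing and pressing it against the stop.

**Chips and scraper:** I took the yellow-handled scraper and swept all four chips into the trough in one pass. The pictures show four chips in the trough and a clear plate. The fingers stayed on the grip rib, above the chips. The scraper stands upright again where it was, clear of the fixture.

**Housing:** It lies flat on the plate with a long flange side against the stop.

| Final check | Result |
|---|---|
| Stop pushed in | about 12 mm (12.0 from the picture, 12.4 from the arm's position), the middle of the green band |
| Squareness | within about 0.1° of the plate's measured edge; both halves of the stop's face read the same in the picture |
| Tool tilt | about 0.1° |
| Steadiness | no measurable movement over the last 0.75 s |

**Disagreements and limits:**
- The wrist force along the push reads 18 N, not the stop's 12 N; I put the difference down to friction on the plate.
- The first push pressed the housing down at 31 N and it stuck, so I eased that to about 8 N.
- The housing sits about 1.6 mm off the stop's middle by my fixture estimate, which is itself good to about 2 mm.
- The pointer only looks in the green once its height above the scale is allowed for; I did not measure it directly.
- I did not measure the bystanders; they looked unmoved in the last scene picture.

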